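# Unload the oil-sample rack and sort out the loose caps

### The arm

A 6-joint arm with a two-finger parallel gripper is mounted at the origin on a cart in front of the work surface, level with it; the furniture and walls round the work are solid. World frame = base frame: x ahead of the robot, y to its left, z up, the work surface at z = 0. Lengths are in m, angles in rad, forces in N, time in s.
With the tool pointing down it reaches from about 0.35 to 0.775 m from the base axis. Payload 7.3 kg.
Tool frame: the origin (TCP) lies at the very end of the fingers, on their centre line; the grasp point (between the pads) lies 19 mm behind it (robot.hold_point_z is the distance from the TCP to the grasp point, in m); z points along the fingers, y is the direction in which the jaws open and shut (so a half turn about z gives the same grasp; the last joint's range is limited). The gripper opens to 92 mm and grips with 3 to 60 N. Pads are 19 mm wide; open, the fingers measure 130 mm over their backs; the gripper's body (75 mm by 190 mm) begins 47 mm behind the grasp point.
Start: joints at [-1.267, 0.342, 1.524, -0, 1.275, -0.146], TCP at [0.228, -0.473, 0.227] pointing down, gripper open.
Joint ranges: [-2.53, 2.53], [-0.77, 2.02], [0.04, 2.7], [-1, 4.14], [0.28, 2.66], [-3.11, 3.11]. Speed limits (rad/s): [2.57, 2.57, 3.14, 3.14, 3.14, 3.14].

### API

Orientations are given as [roll, pitch, yaw] about the fixed x, y, z axes, in that order (R = Rz(yaw) Ry(pitch) Rx(roll)).
In Python, from cell import monitor, viewer, robot gives the robot as it stands.
- The arm moves only by the tool move_arm, never from a script. Its argument "deltas" is a list of rows, each an object of numbers: "x", "y", "z": the shift along the tool's x, y, z in m; "wx", "wy", "wz": the turn, a rotation vector about the tool's x, y, z in degrees; "hand": the opening, from 0 (shut) to 1 (fully open). In form: [{"x": .., "y": .., "z": .., "wx": .., "wy": .., "wz": .., "hand": ..}, ...]. A call has 1 to 8 rows; each row is the pose to reach, as a shift and turn from the pose commanded when the call began, along the tool's axes at that moment; what a row does not reach only later rows make up. A row lasts 1/8 s, in which the tool goes at most 62.5 mm and 10.7 degrees, less where a joint would pass 70% of its speed; a pose out of reach is approached as far as the arm can. A call with a gripper value outside its range is refused whole. The fingers move at their own pace and stop on an object; "grip_force" is the grip in N (left out, the last holds). Time passes only in rows, so rows that repeat a pose let the fingers close. It gives the time, the measured TCP pose, the force and the opening at its end, in the units of the state.
- monitor.observe(): the state, without advancing time (a new reading comes with each control period).
- viewer.read_camera(name): name is "scene" or "top" or "wrist"; returns the picture (384x512x3 uint8, red, green, blue); there is no depth.
- viewer.camera_params(name): a dict with "camera_matrix" (3x3 intrinsics, pixels), "k1" (the pictures are not rectified: a ray, as slopes to the right and down, at radius r is drawn at 1 + k1 r^2 times it, then the intrinsics apply), "R" (3x3) and "t" (3): a world point X has camera coordinates R X + t. Camera axes: x right, y down, z forward; pixel columns grow to the right and rows downward; lengths in m; the calibration is good to about 2 mm. A picture is of the moment at which its call begins: read the wrist's pose just before it. camera_params takes no time and is no camera call; for the wrist camera it gives the pose at the moment of the call.
- robot.hand_in(): hands the job in, once; it reports no verdict.
The state is a dict: "time": time; "qpos": joint angles; "qvel": joint speeds; "joint_efforts": joint torques, N m; "tool_pos": TCP position; "tool_rot": TCP orientation; "contact_force": force on the tool from outside, world axes, zero at the start; "torque": the same for the moment, N m; "opening": finger opening in m.
Only numpy, scipy, OpenCV 4.12 (cv2) and the standard library are available. Lean on these libraries where they do the work, as an engineer would, in place of code of your own. Each camera call takes 0.05 s, during which the arm holds its last target. There are 200 camera calls.

### The job

The oil samples have come in from site in their carrying rack: lift the retaining bar out of its two brackets and lay it on the bench. Then try the cap of every bottle with a light clockwise twist: a bottle whose cap is tight goes upright in the green tray; where the cap turns, screw it down until it stops and stand the bottle upright in the red tray, to be topped up. When the rack is empty, drop the bar back into both its brackets, and leave the other things on the bench where they are.

Things in the scene. Friction and masses are not known exactly. Their poses are not given: they have to be found in the camera images.
- rack: fixed aluminium carrying rack with grey pockets and two steel end brackets, 94 x 366 x 123 mm. Origin: centre of its underside, z up. Five square pockets in a row, centres at y = -108, -54, 0, 54, 108 mm, 41 mm wide, floor 8 mm and rim 38 mm up: a bottle in its pocket can turn 0.1 rad at most and must be raised 32 mm to come out
- bar_home (a point): where the bar's origin lies when the bar is home: on the rack, 102 mm above its origin, y along the rack. The 5 mm thick brackets stand at y = +-172 mm from here; their slots, open at the top, are 18 mm wide, with the floor 7 mm below this point and lips flared outward from 12 to 21 mm above it. Home, the bar's underside is 5 mm above the bottles' caps
- retaining_bar: loose square aluminium bar, 14 x 14 mm, 372 mm long (along its y), 180 g, with a red grip at its middle (18 x 18 mm, 66 mm long) and a dark flange 24 x 24 x 4 mm at each end. Origin: its centre. Home: lying in both slots, flanges outside the brackets, 7 mm of play endways, either way round and on any of its four sides. On the bench its origin is 12 mm up
- green_tray: green open tray, fixed, 236 (x) x 116 (y) x 26 mm, walls and floor 4 mm. Origin: centre of its underside. For bottles whose caps are tight; four fit in a row along its x axis, 52 mm apart
- red_tray: red open tray of the same size and origin, fixed. For bottles whose caps are loose
- bottle_1: white square sample bottle with a round blue screw cap; all look alike. Origin: centre of its underside, z up, sides along x and y. Body 38 x 38 mm, 56 mm high; cap 30 mm across, from 64 to 82 mm above the origin; about 95 g. The cap can be gripped across and the bottle lifted by it, tight or loose. May be absent (no pose)
- bottle_2: white square sample bottle with a round blue screw cap; all look alike. Origin: centre of its underside, z up, sides along x and y. Body 38 x 38 mm, 56 mm high; cap 30 mm across, from 64 to 82 mm above the origin; about 95 g. The cap can be gripped across and the bottle lifted by it, tight or loose. May be absent (no pose)
- bottle_3: white square sample bottle with a round blue screw cap; all look alike. Origin: centre of its underside, z up, sides along x and y. Body 38 x 38 mm, 56 mm high; cap 30 mm across, from 64 to 82 mm above the origin; about 95 g. The cap can be gripped across and the bottle lifted by it, tight or loose. May be absent (no pose)
- bottle_4: white square sample bottle with a round blue screw cap; all look alike. Origin: centre of its underside, z up, sides along x and y. Body 38 x 38 mm, 56 mm high; cap 30 mm across, from 64 to 82 mm above the origin; about 95 g. The cap can be gripped across and the bottle lifted by it, tight or loose. May be absent (no pose)
- bottle_5: white square sample bottle with a round blue screw cap; all look alike. Origin: centre of its underside, z up, sides along x and y. Body 38 x 38 mm, 56 mm high; cap 30 mm across, from 64 to 82 mm above the origin; about 95 g. The cap can be gripped across and the bottle lifted by it, tight or loose. May be absent (no pose)
- mark_1 (a point): outer end of the white line on bottle_1's cap, 12 mm from its axis, 82 mm above the bottle's underside; turns with the cap. Its angle on a shut bottle differs from bottle to bottle. A loose cap turns clockwise (seen from above) by 0.45 to 0.9 rad with little effort (0.03 N m), then stops; turned back it opens to 1.3 rad at most; it stays where left. A tight cap does not turn on its bottle
- mark_2 (a point): outer end of the white line on bottle_2's cap, 12 mm from its axis, 82 mm above the bottle's underside; turns with the cap. Its angle on a shut bottle differs from bottle to bottle. A loose cap turns clockwise (seen from above) by 0.45 to 0.9 rad with little effort (0.03 N m), then stops; turned back it opens to 1.3 rad at most; it stays where left. A tight cap does not turn on its bottle
- mark_3 (a point): outer end of the white line on bottle_3's cap, 12 mm from its axis, 82 mm above the bottle's underside; turns with the cap. Its angle on a shut bottle differs from bottle to bottle. A loose cap turns clockwise (seen from above) by 0.45 to 0.9 rad with little effort (0.03 N m), then stops; turned back it opens to 1.3 rad at most; it stays where left. A tight cap does not turn on its bottle
- mark_4 (a point): outer end of the white line on bottle_4's cap, 12 mm from its axis, 82 mm above the bottle's underside; turns with the cap. Its angle on a shut bottle differs from bottle to bottle. A loose cap turns clockwise (seen from above) by 0.45 to 0.9 rad with little effort (0.03 N m), then stops; turned back it opens to 1.3 rad at most; it stays where left. A tight cap does not turn on its bottle
- mark_5 (a point): outer end of the white line on bottle_5's cap, 12 mm from its axis, 82 mm above the bottle's underside; turns with the cap. Its angle on a shut bottle differs from bottle to bottle. A loose cap turns clockwise (seen from above) by 0.45 to 0.9 rad with little effort (0.03 N m), then stops; turned back it opens to 1.3 rad at most; it stays where left. A tight cap does not turn on its bottle
- oil_bottle: yellow oil bottle with a red top, 48 mm across, 136 mm tall, standing on the bench; origin: centre of its underside. A bystander
- marker: felt marker, 17 x 131 x 17 mm, lying on the bench; origin: centre of its underside. A bystander
Mind the look-alikes: they are no part of the job. What is shaped like the bottle_4 but purple is not meant.

How it is judged:
On the way, in this order (a step that is already met when the one before it is completed fails the run):
1. the retaining bar is out of both brackets and lies released on the bench (height (world z) of retaining_bar below 0.04 m and linear speed of retaining_bar below 0.03 m/s and contact force between the fingers and retaining_bar below 0.3 N), for 0.2 s.
2. every bottle stands upright and released in its tray: those with a tight cap in the green one, those whose cap was loose in the red one, now screwed down (x of bottle_1 in the frame of red_tray between -0.113 and 0.113 m and y of bottle_1 in the frame of red_tray between -0.054 and 0.054 m and z of each of bottle_1, bottle_4, bottle_5 in the frame of red_tray below 0.012 m and angle between each of bottle_1, bottle_4, bottle_5, bottle_2, bottle_3's own z axis and vertical below 0.15 rad and linear speed of each of bottle_1, bottle_4, bottle_5, bottle_2, bottle_3 below 0.03 m/s and angle between the x axis of mark_1 and the x axis of bottle_1, either way round below 0.3 rad and x of bottle_4 in the frame of red_tray between -0.113 and 0.113 m and y of bottle_4 in the frame of red_tray between -0.054 and 0.054 m and angle between the x axis of mark_4 and the x axis of bottle_4, either way round below 0.2 rad and x of bottle_5 in the frame of red_tray between -0.113 and 0.113 m and y of bottle_5 in the frame of red_tray between -0.054 and 0.054 m and angle between the x axis of mark_5 and the x axis of bottle_5, either way round below 0.45 rad and x of bottle_2 in the frame of green_tray between -0.113 and 0.113 m and y of bottle_2 in the frame of green_tray between -0.054 and 0.054 m and z of each of bottle_2, bottle_3 in the frame of green_tray below 0.012 m and x of bottle_3 in the frame of green_tray between -0.113 and 0.113 m and y of bottle_3 in the frame of green_tray between -0.054 and 0.054 m and contact force between the fingers and bottle_1 below 0.3 N and contact force between the fingers and bottle_2 below 0.3 N and contact force between the fingers and bottle_3 below 0.3 N and contact force between the fingers and bottle_4 below 0.3 N and contact force between the fingers and bottle_5 below 0.3 N), for 0.2 s.
At the end, for the whole second after the job is handed in: Every bottle stands upright (within 0.15 rad) on a tray floor: tight from the start in green, loose at the start in red with its cap now within 0.2 rad of its stop; the bar is at rest in both slots, its centre within 6 mm across, 12 mm along and 4 mm in height of home (x of bottle_1 in the frame of red_tray between -0.113 and 0.113 m and y of bottle_1 in the frame of red_tray between -0.054 and 0.054 m and z of each of bottle_1, bottle_4, bottle_5 in the frame of red_tray below 0.012 m and angle between each of bottle_1, bottle_4, bottle_5, bottle_2, bottle_3's own z axis and vertical below 0.15 rad and linear speed of each of bottle_1, bottle_4, bottle_5, bottle_2, bottle_3, retaining_bar below 0.03 m/s and angle between the x axis of mark_1 and the x axis of bottle_1, either way round below 0.3 rad and x of bottle_4 in the frame of red_tray between -0.113 and 0.113 m and y of bottle_4 in the frame of red_tray between -0.054 and 0.054 m and angle between the x axis of mark_4 and the x axis of bottle_4, either way round below 0.2 rad and x of bottle_5 in the frame of red_tray between -0.113 and 0.113 m and y of bottle_5 in the frame of red_tray between -0.054 and 0.054 m and angle between the x axis of mark_5 and the x axis of bottle_5, either way round below 0.45 rad and x of bottle_2 in the frame of green_tray between -0.113 and 0.113 m and y of bottle_2 in the frame of green_tray between -0.054 and 0.054 m and z of each of bottle_2, bottle_3 in the frame of green_tray below 0.012 m and x of bottle_3 in the frame of green_tray between -0.113 and 0.113 m and y of bottle_3 in the frame of green_tray between -0.054 and 0.054 m and x of retaining_bar in the frame of rack between -0.006 and 0.006 m and y of retaining_bar in the frame of rack between -0.012 and 0.012 m and z of retaining_bar in the frame of rack between 0.098 and 0.106 m and angle between the y axis of retaining_bar and the y axis of rack, either way round below 0.06 rad); the robot touches nothing.
It fails at once if the oil bottle is moved by more than 4 cm (distance of oil_bottle from where it was at the start of the episode above 0.04 m).
It fails at once if the marker pen is moved by more than 4 cm (distance of marker from where it was at the start of the episode above 0.04 m).
Of bottle_1, bottle_2, bottle_3, bottle_4, bottle_5 only 3 to 4 are there at a start; the rules pass over those that are not, and their reading is None.
At some moment in a run one of retaining_bar may be knocked a few centimetres aside while the robot is not near it.
Once in a run the grip may slacken for a moment while it holds something.
It also fails if it takes over 208 s, if anything falls off the work surface, if the arm or the gripper's body presses on something with over 40 N, if the wrist force passes 120 N, or if a joint passes its speed limit or range.

## Working session

There is one attempt and no reset: what is moved stays moved. The work goes in short steps, Python scripts to look and compute and a tool call to move; the robot and the scene stay as the last step left them, time stands still between calls to the robot, and variables do not carry over. Pictures are saved under pics/ and viewed, about 12 in all and at most 16, crops included, and the job is handed in when it is done.

Besides the shell and the picture viewer there is one more tool, called after "Emit:" as name(argument=value, ...) on one line, values as JSON. move_arm: Moves the arm, as the interface text tells. Its arguments: {"type":"object","properties":{"deltas":{"type":"array","items":{"type":"object","properties":{"x":{"type":"number"},"y":{"type":"number"},"z":{"type":"number"},"wx":{"type":"number"},"wy":{"type":"number"},"wz":{"type":"number"},"hand":{"type":"number"}}}},"grip_force":{"type":"number"}},"required":["deltas"]}

```bash
mkdir -p pics; ls; cat > h.py <<'E'
from cell import monitor, viewer, robot
import numpy as np, cv2
from scipy.spatial.transform import Rotation as Ro
def save(n,f,crop=None,s=1):
    p=viewer.camera_params(n); im=viewer.read_camera(n)[:,:,::-1]
    np.savez('pics/'+f+'.npz',im=im,K=p['camera_matrix'],k1=p['k1'],R=p['R'],t=p['t'])
    show(f,f,crop,s)
def show(src,f,crop=None,s=1):
    im=np.load('pics/'+src+'.npz')['im']
    if crop: a,b,c,d=crop; im=im[b:d,a:c]
    cv2.imwrite('pics/'+f+'.png',cv2.resize(im,None,fx=s,fy=s,interpolation=cv2.INTER_CUBIC))
def px2w(f,u,v,z):
    d=np.load('pics/'+f+'.npz'); K,R,t,k1=d['K'],d['R'],d['t'],float(d['k1'])
    q=cv2.undistortPoints(np.array([[[u,v]]],float),K,np.array([k1,0,0,0.]))[0,0]
    r=R.T@np.array([q[0],q[1],1]); c=-R.T@t
    return np.round(c+r*(z-c[2])/r[2],4)
def w2px(f,X):
    d=np.load('pics/'+f+'.npz')
    return cv2.projectPoints(np.array([X],float),cv2.Rodrigues(d['R'])[0],d['t'],d['K'],np.array([float(d['k1']),0,0,0]))[0][0,0].round(1)
E
python3 - <<'E'
from h import *
s=monitor.observe(); print(s, robot.hold_point_z)
for n in ('top','scene'): save(n,n+'0',None,1.5); p=viewer.camera_params(n); print(n,-p['R'].T@p['t'],p['k1'])
E
```

```text
pics
{'time': 0.0, 'qpos': array([-1.26699820e+00,  3.42770576e-01,  1.52504085e+00,  1.85394623e-05,
        1.27539645e+00, -1.45993829e-01]), 'qvel': array([-0.00059544,  0.00125469,  0.00069308, -0.00049054,  0.00073976,
       -0.00066873]), 'joint_efforts': array([-2.78480002e-03, -4.31240165e+01, -2.44228703e+01,  7.15701445e-02,
        5.59077621e-02, -1.13612714e-04]), 'tool_pos': array([ 0.22816054, -0.47236641,  0.22601181]), 'tool_rot': array([-3.13999719e+00, -2.52514775e-04,  4.49786344e-01]), 'contact_force': array([-0.21255218,  0.39035909,  0.78478856]), 'torque': array([0.02315797, 0.00443019, 0.01389432]), 'opening': 0.09178385456814904} 0.0188
top [ 0.39413201 -0.01225188  1.39057603] -0.02814744723188602
scene [-0.30692562  0.93711729  0.66175995] -0.14560331794501702
```

View pics/top0.png

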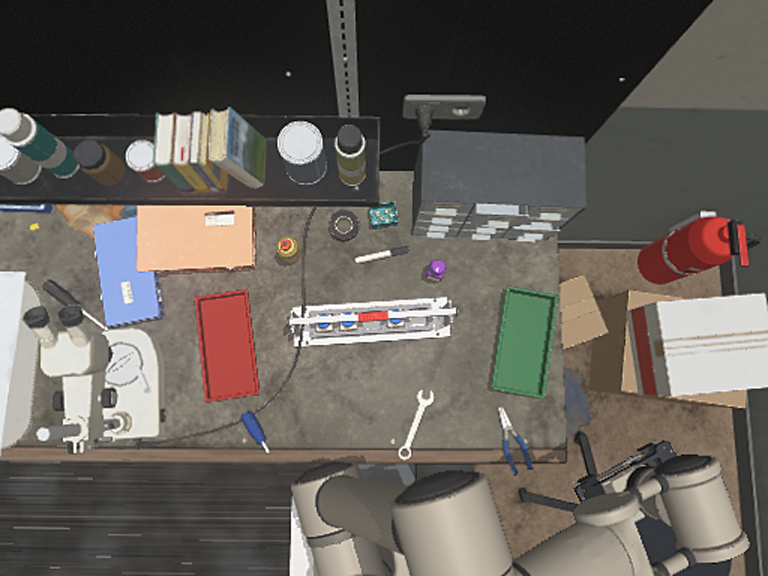

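View pics/scene0.png

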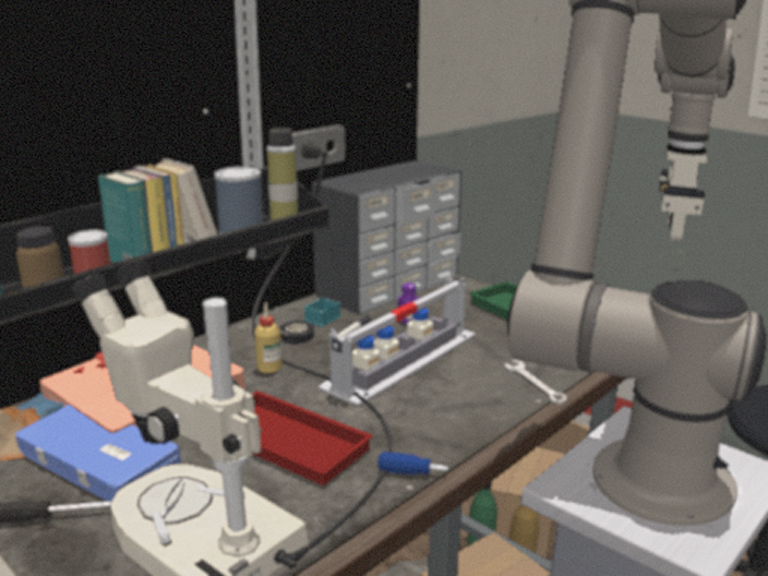

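The top view (1.5x) shows the rack at about (372,322), with three blue caps at (323,322), (348,322) and (396,320). The red tray is at (228,345), green at (526,343), oil bottle at (288,248), marker at (382,254), and the purple look-alike at (436,270). Next is an enlarged crop.

```bash
python3 - <<'E'
from h import *
show('top0','topc',(180,185,320,245),5.6)
for n,u,v,z in [('barL',292,320,.102),('barR',455,311,.102),('grip',373,316.5,.111),('redTL',197,297,.026),('redTR',248,290,.026),('redBR',259,393,.026),('redBL',207,401,.026),('gTL',509,288,.026),('gTR',557,294,.026),('gBR',545,398,.026),('gBL',492,389,.026),('oil',288,243,.136),('mk',357,260,.01),('mk2',408,249,.01),('purp',436,268,.08),('wrench',405,455,.0),('wr2',427,392,0),('plate',382,215,.02),('cabinet',415,238,0),('tape',344,224,0),('drv',245,415,.02),('plier',502,408,.01)]: print(n,px2w('top0',u/1.5,v/1.5,z))
E
```

```text
barL [0.5356 0.1558 0.102 ]
barR [ 0.5576 -0.2011  0.102 ]
grip [ 0.5433 -0.0208  0.111 ]
redTL [0.5962 0.3878 0.026 ]
redTR [0.6134 0.27   0.026 ]
redBR [0.3775 0.2357 0.026 ]
redBL [0.359  0.3523 0.026 ]
gTL [ 0.6224 -0.3406  0.026 ]
gTR [ 0.6088 -0.4539  0.026 ]
gBR [ 0.3682 -0.4152  0.026 ]
gBL [ 0.3884 -0.2939  0.026 ]
oil [0.6998 0.1649 0.136 ]
mk [0.6902 0.0174 0.01  ]
mk2 [ 0.718  -0.1044  0.01  ]
purp [ 0.6581 -0.1629  0.08  ]
wrench [ 0.2393 -0.0963  0.    ]
wr2 [ 0.381  -0.1477  0.    ]
plate [ 0.7988 -0.0416  0.02  ]
cabinet [ 0.7478 -0.1221 -0.    ]
tape [0.7813 0.05   0.    ]
drv [0.3282 0.2666 0.02  ]
plier [ 0.3452 -0.3192  0.01  ]
```

View pics/topc.png

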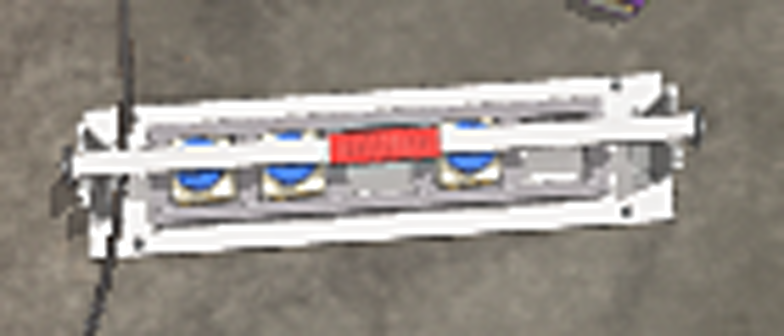

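Three bottles sit at pocket y=+108, +54 and -54; pockets 0 and -108 are empty. Now I'll compute the rack pose and the first move.

```bash
cat >> h.py <<'E'
def go(x,y,z,yaw,rec=None):
    s=monitor.observe(); p=np.array(s['tool_pos']); R=Ro.from_euler('xyz',s['tool_rot'])
    T=Ro.from_euler('xyz',[np.pi,0,yaw])
    d=R.inv().apply(np.array([x,y,z])-p); w=(R.inv()*T).as_rotvec(degrees=True)
    print('x y z',d.round(4),'w',w.round(2))
E
python3 - <<'E'
from h import *
c=[px2w('top0',180+u/5.6,185+v/5.6,.003) for u,v in [(82,110),(660,73),(675,218),(92,258)]]
print(c,np.mean(c,0))
for u,v in [(70,163),(697,126)]: print(px2w('top0',180+u/5.6,185+v/5.6,.102))
for u,v in [(203,165),(292,163),(468,150)]: print('cap',px2w('top0',180+u/5.6,185+v/5.6,.09))
go(.53,-.02,.26,1.63)
E
```

```text
[array([0.5773, 0.1696, 0.003 ]), array([ 0.6034, -0.1966,  0.003 ]), array([ 0.5111, -0.2047,  0.003 ]), array([0.4842, 0.1608, 0.003 ])] [ 0.544    -0.017725  0.003   ]
[0.533  0.1628 0.102 ]
[ 0.557  -0.2048  0.102 ]
cap [0.5336 0.086  0.09  ]
cap [0.5351 0.0336 0.09  ]
cap [ 0.5434 -0.0704  0.09  ]
x y z [ 0.4685 -0.2762 -0.0334] w [-6.000e-02 -6.000e-02 -6.762e+01]
```

Emit:
move_arm(deltas=[{"x":0.4685,"y":-0.276,"z":-0.033,"wz":-67.6,"hand":0.6},{"x":0.4685,"y":-0.276,"z":-0.033,"wz":-67.6,"hand":0.6},{"x":0.4685,"y":-0.276,"z":-0.033,"wz":-67.6,"hand":0.6},{"x":0.4685,"y":-0.276,"z":-0.033,"wz":-67.6,"hand":0.6},{"x":0.4685,"y":-0.276,"z":-0.033,"wz":-67.6,"hand":0.6},{"x":0.4685,"y":-0.276,"z":-0.033,"wz":-67.6,"hand":0.6},{"x":0.4685,"y":-0.276,"z":-0.033,"wz":-67.6,"hand":0.6},{"x":0.4685,"y":-0.276,"z":-0.033,"wz":-67.6,"hand":0.6}])

```text
schema error: expected keys x, y, z, wx, wy, wz, hand
```

Emit:
move_arm(deltas=[{"x":0,"y":0,"z":0},{"x":0,"y":0,"z":0},{"x":0,"y":0,"z":0}])

```text
schema error: expected keys x, y, z, wx, wy, wz, hand
```

```bash
python3 - <<'E'
from h import *
save('wrist','w1',None,1.5); p=viewer.camera_params('wrist'); print(-p['R'].T@p['t'],p['R'].round(2))
s=monitor.observe(); print(s['time'],s['tool_pos'],s['tool_rot'],s['qpos'])
for X in [(.545,-.021,.111),(.544,-.018,.102)]: print(w2px('w1',X)*1.5)
E
```

```text
[ 0.29557084 -0.43901857  0.38491064] [[ 0.43 -0.9  -0.  ]
 [-0.86 -0.42  0.28]
 [-0.25 -0.12 -0.96]]
0.15 [ 0.22817916 -0.47248292  0.22619621] [-3.14041150e+00 -1.30515433e-04  4.49800096e-01] [-1.26699408e+00  3.42587561e-01  1.52478468e+00 -4.46402724e-05
  1.27540799e+00 -1.45984907e-01]
[-335.85 -965.7 ]
[-317.7 -927.3]
```

View pics/w1.png

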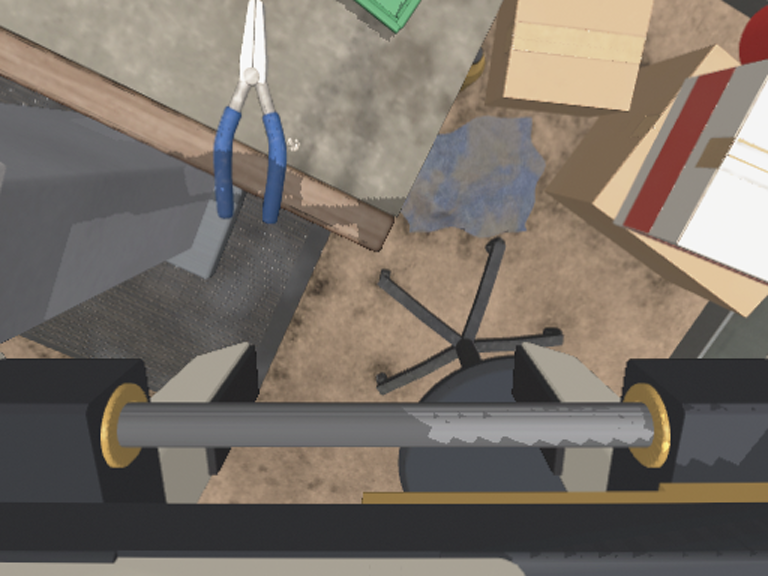

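The wrist view from the start pose shows only pliers, bench edge and fingers, because the move was refused: every row needs all the keys. I'll resend it.

Emit:
move_arm(deltas=[{"x":0.4685,"y":-0.276,"z":-0.033,"wx":0,"wy":0,"wz":-67.6,"hand":0.6},{"x":0.4685,"y":-0.276,"z":-0.033,"wx":0,"wy":0,"wz":-67.6,"hand":0.6},{"x":0.4685,"y":-0.276,"z":-0.033,"wx":0,"wy":0,"wz":-67.6,"hand":0.6},{"x":0.4685,"y":-0.276,"z":-0.033,"wx":0,"wy":0,"wz":-67.6,"hand":0.6},{"x":0.4685,"y":-0.276,"z":-0.033,"wx":0,"wy":0,"wz":-67.6,"hand":0.6},{"x":0.4685,"y":-0.276,"z":-0.033,"wx":0,"wy":0,"wz":-67.6,"hand":0.6},{"x":0.4685,"y":-0.276,"z":-0.033,"wx":0,"wy":0,"wz":-67.6,"hand":0.6},{"x":0.4685,"y":-0.276,"z":-0.033,"wx":0,"wy":0,"wz":-67.6,"hand":0.6}])

```text
time: 1.15
tool_pos: [0.5062, -0.0558, 0.2571]
tool_rot: [3.142, 0.0, 1.63]
contact_force: [1.3, -0.6, 1.1]
opening: 0.0551
```

```bash
python3 - <<'E'
from h import *
s=monitor.observe(); print(s['time'],s['tool_pos'],s['tool_rot'],s['qpos'])
go(.53,-.02,.26,1.63)
E
```

```text
1.15 [ 0.50618564 -0.05579683  0.25708121] [3.14153540e+00 3.05356638e-04 1.63039188e+00] [-2.60207613e-01  2.90120232e-01  1.51337295e+00 -2.79414080e-04
  1.33794913e+00 -3.19738723e-01]
x y z [ 0.0343  0.0259 -0.0029] w [0.   0.02 0.02]
```

Emit:
move_arm(deltas=[{"x":0.034,"y":0.026,"z":-0.003,"wx":0,"wy":0,"wz":0,"hand":0.6},{"x":0.034,"y":0.026,"z":-0.003,"wx":0,"wy":0,"wz":0,"hand":0.6},{"x":0.034,"y":0.026,"z":-0.003,"wx":0,"wy":0,"wz":0,"hand":0.6}])

```text
time: 1.52
tool_pos: [0.5289, -0.0225, 0.2595]
tool_rot: [-3.14, 0.0, 1.63]
contact_force: [0.0, 0.1, 0.5]
opening: 0.0551
```

```bash
python3 - <<'E'
from h import *
save('wrist','w2',None,1.5)
s=monitor.observe(); print(s['time'],s['tool_pos'],s['tool_rot'])
for X in [(.545,-.021,.111),(.544,-.018,.102)]: print(w2px('w2',X)*1.5)
E
```

```text
1.575 [ 0.52876435 -0.02295326  0.25970594] [-3.14065943e+00  2.33954165e-04  1.62897243e+00]
[411.45 270.3 ]
[409.5  262.65]
```

View pics/w2.png

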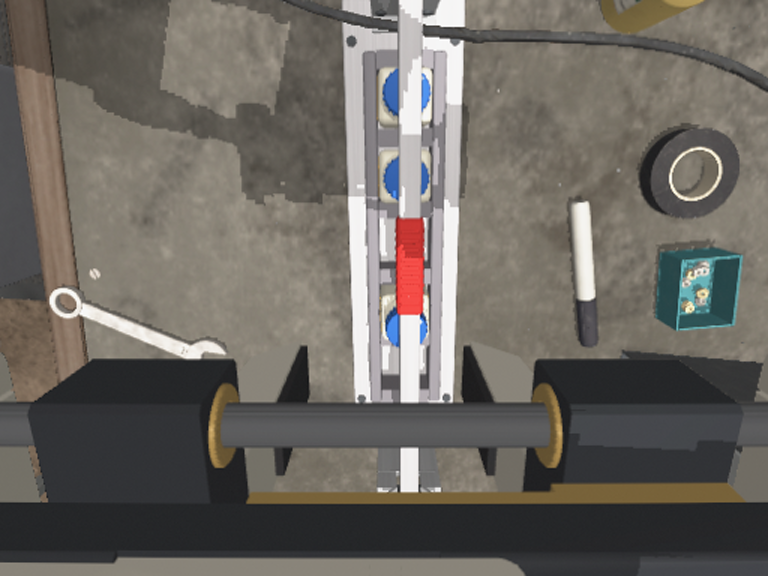

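The wrist view shows the bar running vertically at column ~410, the red grip centred at (410,266), and caps at (405,92), (406,178) and (406,327). My predicted bar position agrees to about 2 mm.

```bash
python3 - <<'E'
from h import *
f=lambda u,v,z:px2w('w2',u/1.5,v/1.5,z)
g=f(410,266,.111);a=f(411,60,.109);b=f(409.5,375,.109);print(g,a,b,'yaw',-np.arctan2((a-b)[0],(a-b)[1]))
for u,v in[(406,92),(406,178),(406,325)]:print(f(u,v,.09))
# rack base holes
for u,v in[(352,42),(455,42),(361,399),(447,399)]:print(f(u,v,.003))
go(.545,-.021,.15,1.637)
E
```

```text
[ 0.5439 -0.0182  0.111 ] [0.5355 0.1053 0.109 ] [ 0.5494 -0.0972  0.109 ] yaw 0.06853447178764263
[0.5344 0.0897 0.09  ]
[0.5382 0.0366 0.09  ]
[ 0.5456 -0.067   0.09  ]
[0.4926 0.1332 0.003 ]
[0.5729 0.1379 0.003 ]
[ 0.5136 -0.177   0.003 ]
[ 0.596  -0.1721  0.003 ]
x y z [0.001  0.0164 0.1097] w [-0.05  0.01 -0.46]
```

```bash
python3 - <<'E'
from h import *
go(.544,-.020,.0935,1.6393)
E
```

```text
x y z [0.0021 0.0155 0.1662] w [-0.05  0.01 -0.59]
```

Emit:
move_arm(deltas=[{"x":0.002,"y":0.0155,"z":0.06,"wx":0,"wy":0,"wz":0.6,"hand":0.6},{"x":0.002,"y":0.0155,"z":0.11,"wx":0,"wy":0,"wz":-0.6,"hand":0.6},{"x":0.002,"y":0.0155,"z":0.15,"wx":0,"wy":0,"wz":-0.6,"hand":0.6},{"x":0.002,"y":0.0155,"z":0.166,"wx":0,"wy":0,"wz":-0.6,"hand":0.6},{"x":0.002,"y":0.0155,"z":0.166,"wx":0,"wy":0,"wz":-0.6,"hand":0.6},{"x":0.002,"y":0.0155,"z":0.166,"wx":0,"wy":0,"wz":-0.6,"hand":0.6}], grip_force=30)

```text
time: 2.33
tool_pos: [0.5458, -0.0199, 0.0958]
tool_rot: [3.138, 0.001, 1.64]
contact_force: [0.7, -0.4, 0.4]
opening: 0.0552
```

Emit:
move_arm(deltas=[{"x":0,"y":0,"z":0,"wx":0,"wy":0,"wz":0,"hand":0},{"x":0,"y":0,"z":0,"wx":0,"wy":0,"wz":0,"hand":0},{"x":0,"y":0,"z":0,"wx":0,"wy":0,"wz":0,"hand":0},{"x":0,"y":0,"z":0,"wx":0,"wy":0,"wz":0,"hand":0},{"x":0,"y":0,"z":0,"wx":0,"wy":0,"wz":0,"hand":0}], grip_force=40)

```text
time: 2.95
tool_pos: [0.5448, -0.0193, 0.0941]
tool_rot: [3.141, 0.0, 1.64]
contact_force: [0.5, -0.5, 1.0]
opening: 0.0174
```

Gripped: the opening is 17 mm, against the 18 mm grip. Now I'll lift it and lay it on the bench in front of the rack.

Emit:
move_arm(deltas=[{"x":0,"y":0,"z":-0.02,"wx":0,"wy":0,"wz":0,"hand":0},{"x":0,"y":0,"z":-0.04,"wx":0,"wy":0,"wz":0,"hand":0},{"x":0,"y":0,"z":-0.06,"wx":0,"wy":0,"wz":0,"hand":0},{"x":0,"y":0,"z":-0.08,"wx":0,"wy":0,"wz":0,"hand":0},{"x":0.004,"y":-0.03,"z":-0.08,"wx":0,"wy":0,"wz":0,"hand":0},{"x":0.008,"y":-0.065,"z":-0.08,"wx":0,"wy":0,"wz":0,"hand":0},{"x":0.012,"y":-0.1,"z":-0.08,"wx":0,"wy":0,"wz":0,"hand":0},{"x":0.014,"y":-0.13,"z":-0.08,"wx":0,"wy":0,"wz":0,"hand":0}])

```text
time: 3.95
tool_pos: [0.4124, -0.0141, 0.1737]
tool_rot: [-3.141, -0.0, 1.64]
contact_force: [0.3, 0.5, -1.1]
opening: 0.0174
```

Emit:
move_arm(deltas=[{"x":0,"y":0,"z":0.03,"wx":0,"wy":0,"wz":0,"hand":0},{"x":0,"y":0,"z":0.07,"wx":0,"wy":0,"wz":0,"hand":0},{"x":0,"y":0,"z":0.11,"wx":0,"wy":0,"wz":0,"hand":0},{"x":0,"y":0,"z":0.14,"wx":0,"wy":0,"wz":0,"hand":0},{"x":0,"y":0,"z":0.155,"wx":0,"wy":0,"wz":0,"hand":0},{"x":0,"y":0,"z":0.164,"wx":0,"wy":0,"wz":0,"hand":0},{"x":0,"y":0,"z":0.164,"wx":0,"wy":0,"wz":0,"hand":0}])

```text
time: 4.82
tool_pos: [0.4138, -0.0143, 0.0098]
tool_rot: [-3.141, -0.0, 1.64]
contact_force: [0.0, 0.2, -0.8]
opening: 0.0176
```

Emit:
move_arm(deltas=[{"x":0,"y":0,"z":0.003,"wx":0,"wy":0,"wz":0,"hand":0},{"x":0,"y":0,"z":0.0055,"wx":0,"wy":0,"wz":0,"hand":0},{"x":0,"y":0,"z":0.0055,"wx":0,"wy":0,"wz":0,"hand":0}])

```text
time: 5.2
tool_pos: [0.414, -0.0146, 0.0046]
tool_rot: [3.141, 0.0, 1.641]
contact_force: [-1.2, -2.0, -2.4]
opening: 0.0175
```

Emit:
move_arm(deltas=[{"x":0,"y":0,"z":0,"wx":0,"wy":0,"wz":0,"hand":0.5},{"x":0,"y":0,"z":0,"wx":0,"wy":0,"wz":0,"hand":0.5},{"x":0,"y":0,"z":0,"wx":0,"wy":0,"wz":0,"hand":0.5},{"x":0,"y":0,"z":-0.05,"wx":0,"wy":0,"wz":0,"hand":0.5},{"x":0,"y":0,"z":-0.11,"wx":0,"wy":0,"wz":0,"hand":0.5},{"x":0,"y":0,"z":-0.16,"wx":0,"wy":0,"wz":0,"hand":0.5}])

```text
time: 5.95
tool_pos: [0.4141, -0.0143, 0.1667]
tool_rot: [3.14, 0.0, 1.64]
contact_force: [1.7, 0.4, 0.2]
opening: 0.0458
```

```bash
python3 - <<'E'
from h import *
# above pocket -54 and +54 offset view: go so that camera sees rack
go(.52,-.02,.24,1.6393)
E
```

```text
x y z [-0.013   0.1053 -0.0732] w [0.07 0.02 0.04]
```

Emit:
move_arm(deltas=[{"x":-0.028,"y":0.05,"z":-0.05,"wx":0,"wy":0,"wz":0,"hand":0.5},{"x":-0.028,"y":0.105,"z":-0.073,"wx":0,"wy":0,"wz":0,"hand":0.5},{"x":-0.028,"y":0.105,"z":-0.073,"wx":0,"wy":0,"wz":0,"hand":0.5},{"x":-0.028,"y":0.105,"z":-0.073,"wx":0,"wy":0,"wz":0,"hand":0.5},{"x":-0.028,"y":0.105,"z":-0.073,"wx":0,"wy":0,"wz":0,"hand":0.5}])

```text
time: 6.58
tool_pos: [0.5191, -0.0347, 0.2364]
tool_rot: [-3.139, -0.001, 1.64]
contact_force: [0.6, -0.2, -0.3]
opening: 0.046
```

```bash
python3 - <<'E'
from h import *
save('wrist','w3',(150,0,350,300),2.5)
s=monitor.observe(); print(s['time'],s['tool_pos'],s['tool_rot'])
for y in (108,54,0,-54,-108):
  a=.0685;X=np.array([.5438-np.sin(a)*y/1e3,-.019+np.cos(a)*y/1e3,.09]);print(y,X.round(4),(w2px('w3',X)-[150,0])*2.5)
E
```

```text
6.625 [ 0.51924965 -0.03473339  0.23662003] [-3.13924292e+00 -5.85619215e-04  1.64014624e+00]
108 [0.5364 0.0887 0.09  ] [344.25 114.75]
54 [0.5401 0.0349 0.09  ] [340.25 274.  ]
0 [ 0.5438 -0.019   0.09  ] [336.75 418.5 ]
-54 [ 0.5475 -0.0729  0.09  ] [333.5  549.75]
-108 [ 0.5512 -0.1267  0.09  ] [330.25 669.  ]
```

View pics/w3.png

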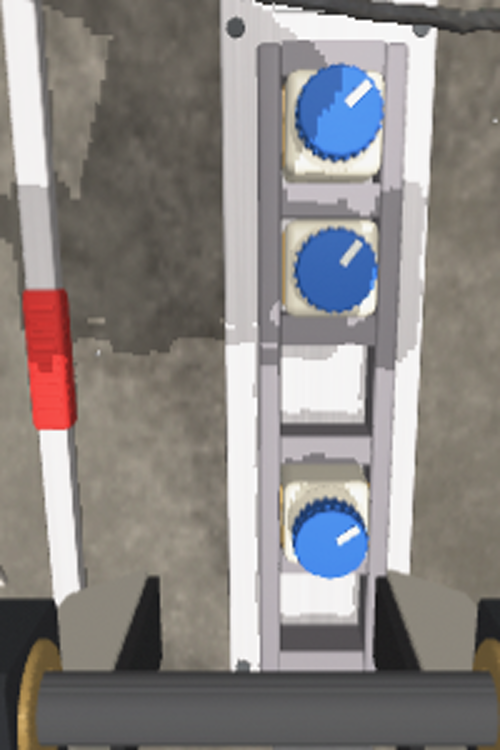

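The rack view shows caps at (340,112), (336,270) and (331,545), matching prediction to within 2 mm. The bar lies on the bench to the left. I'll start with bottle C (pocket -54), pre-rotating 30° counter-clockwise.

```bash
python3 - <<'E'
from h import *
go(.5467,-.0725,.067,1.64+.52)
E
```

```text
x y z [-0.0397  0.0252  0.1695] w [ -0.12  -0.07 -29.79]
```

Emit:
move_arm(deltas=[{"x":-0.0397,"y":0.0252,"z":0.03,"wx":0,"wy":0,"wz":-10,"hand":0.5},{"x":-0.0397,"y":0.0252,"z":0.06,"wx":0,"wy":0,"wz":-20,"hand":0.5},{"x":-0.0397,"y":0.0252,"z":0.1,"wx":0,"wy":0,"wz":-30,"hand":0.5},{"x":-0.0397,"y":0.0252,"z":0.13,"wx":0,"wy":0,"wz":-30,"hand":0.5},{"x":-0.0397,"y":0.0252,"z":0.16,"wx":0,"wy":0,"wz":-30,"hand":0.5},{"x":-0.0397,"y":0.0252,"z":0.1695,"wx":0,"wy":0,"wz":-30,"hand":0.5},{"x":-0.0397,"y":0.0252,"z":0.1695,"wx":0,"wy":0,"wz":-30,"hand":0.5}], grip_force=15)

```text
time: 7.5
tool_pos: [0.5481, -0.0728, 0.068]
tool_rot: [-3.141, -0.001, 2.164]
contact_force: [0.7, -0.5, -0.5]
opening: 0.0457
```

Emit:
move_arm(deltas=[{"x":0,"y":0,"z":0,"wx":0,"wy":0,"wz":0,"hand":0},{"x":0,"y":0,"z":0,"wx":0,"wy":0,"wz":0,"hand":0},{"x":0,"y":0,"z":0,"wx":0,"wy":0,"wz":0,"hand":0},{"x":0,"y":0,"z":0,"wx":0,"wy":0,"wz":0,"hand":0}], grip_force=15)

```text
time: 8.0
tool_pos: [0.5492, -0.0731, 0.069]
tool_rot: [3.141, 0.002, 2.164]
contact_force: [-1.0, -0.4, 5.3]
opening: 0.0294
```

```bash
python3 - <<'E'
from h import *
s=monitor.observe(); print(s['time'],s['tool_pos'],s['tool_rot'],s['torque'],s['joint_efforts'][5])
E
```

```text
8.0 [ 0.54919612 -0.07312672  0.06897116] [3.14050566e+00 1.56917727e-03 2.16371067e+00] [-0.07909445  0.01510638  0.00334134] 0.0025043114146683365
```

Emit:
move_arm(deltas=[{"x":0,"y":0,"z":0,"wx":0,"wy":0,"wz":5,"hand":0},{"x":0,"y":0,"z":0,"wx":0,"wy":0,"wz":10,"hand":0},{"x":0,"y":0,"z":0,"wx":0,"wy":0,"wz":15,"hand":0},{"x":0,"y":0,"z":0,"wx":0,"wy":0,"wz":15,"hand":0}])

```text
time: 8.5
tool_pos: [0.5489, -0.0735, 0.0688]
tool_rot: [3.141, 0.002, 1.901]
contact_force: [-1.6, -2.6, 5.0]
opening: 0.0298
```

```bash
python3 - <<'E'
from h import *
s=monitor.observe(); print(s['time'],s['tool_pos'],s['tool_rot'],s['torque'],s['joint_efforts'][5])
E
```

```text
8.5 [ 0.54894589 -0.07349239  0.06883063] [3.14098335e+00 1.57895977e-03 1.90146799e+00] [-0.4054199   0.12329088  0.07825206] 0.46693735755980015
```

Emit:
move_arm(deltas=[{"x":0,"y":0,"z":-0.001,"wx":0,"wy":0,"wz":4,"hand":0},{"x":0,"y":0,"z":-0.001,"wx":0,"wy":0,"wz":8,"hand":0},{"x":0,"y":0,"z":-0.001,"wx":0,"wy":0,"wz":8,"hand":0},{"x":0,"y":0,"z":-0.001,"wx":0,"wy":0,"wz":8,"hand":0}])

```text
time: 9.0
tool_pos: [0.5484, -0.073, 0.069]
tool_rot: [-3.141, 0.0, 1.764]
contact_force: [-1.8, -0.1, 1.3]
opening: 0.0295
```

```bash
python3 - <<'E'
from h import *
s=monitor.observe(); print(s['time'],s['tool_pos'],s['tool_rot'],s['torque'],s['joint_efforts'][5])
save('wrist','w4',None,1.5); print(w2px('w4',s['tool_pos'])*1.5)
E
```

```text
9.0 [ 0.5483799  -0.07296454  0.06898659] [-3.14108428e+00  6.34819225e-05  1.76364113e+00] [-0.20875523  0.17033436  0.13683705] 0.1468244567513466
[387.   370.95]
```

View pics/w4.png

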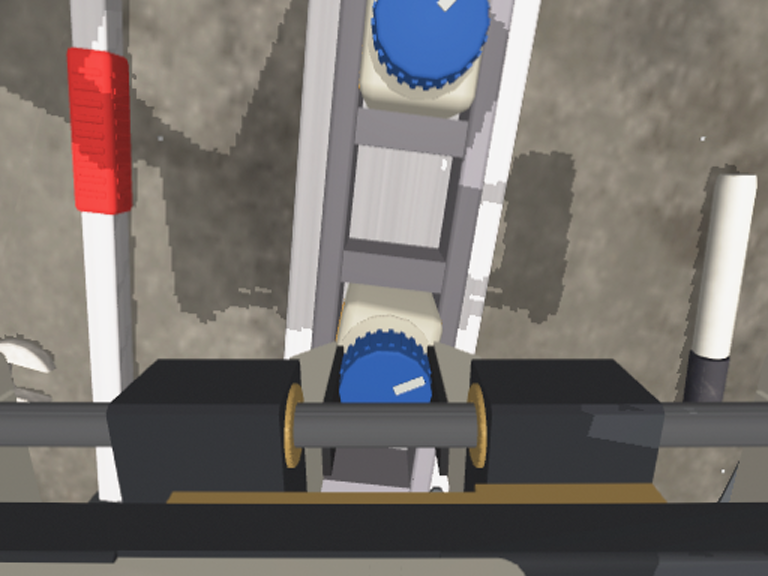

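The cap in the fingers shows its mark running from (396,391) to (424,381). I'll compare the mark's world angle with the one before the twist.

```bash
python3 - <<'E'
from h import *
def ang(f,p,q,k,o=(0,0)):
    a,b=[px2w(f,x[0]/k+o[0],x[1]/k+o[1],.09) for x in (p,q)]; d=b-a; return np.arctan2(d[1],d[0]),np.hypot(*d[:2])
print('C before',ang('w3',(338,543),(358,530),2.5,(150,0)))
print('C after',ang('w4',(396,391),(424,381),1.5))
print('A',ang('w3',(347,105),(370,84),2.5,(150,0)),'B',ang('w3',(343,264),(360,243),2.5,(150,0)))
E
```

```text
C before (np.float64(0.6828183109791575), np.float64(0.00966747123088553))
C after (np.float64(0.5675376247847509), np.float64(0.009487360012142482))
A (np.float64(0.7785017210091015), np.float64(0.010253292154230249)) B (np.float64(0.9566368995028809), np.float64(0.00954410813015028))
```

The tool turned 0.4 rad but the cap only about 0.1 rad (the pocket play), so C is tight and goes to green. I'll lift it over the bracket, keeping its underside above 0.123.

```bash
python3 - <<'E'
from h import *
go(.5485,-.073,.215,1.764)
go(.556,-.387,.215,1.61)
E
```

```text
x y z [-0.     0.    -0.146] w [-0.03  0.   -0.04]
x y z [-0.3097 -0.0527 -0.146 ] w [-0.03  0.    8.79]
```

Emit:
move_arm(deltas=[{"x":0,"y":0,"z":0,"wx":0,"wy":0,"wz":0,"hand":0},{"x":0,"y":0,"z":-0.02,"wx":0,"wy":0,"wz":0,"hand":0},{"x":0,"y":0,"z":-0.05,"wx":0,"wy":0,"wz":0,"hand":0},{"x":0,"y":0,"z":-0.09,"wx":0,"wy":0,"wz":0,"hand":0},{"x":0,"y":0,"z":-0.13,"wx":0,"wy":0,"wz":0,"hand":0},{"x":0,"y":0,"z":-0.15,"wx":0,"wy":0,"wz":0,"hand":0},{"x":0,"y":0,"z":-0.15,"wx":0,"wy":0,"wz":0,"hand":0}], grip_force=30)

```text
time: 9.93
tool_pos: [0.5495, -0.0729, 0.2203]
tool_rot: [3.138, 0.001, 1.762]
contact_force: [0.5, -0.0, -2.0]
opening: 0.0292
```

Emit:
move_arm(deltas=[{"x":-0.05,"y":-0.009,"z":0,"wx":0,"wy":0,"wz":3,"hand":0},{"x":-0.1,"y":-0.018,"z":0,"wx":0,"wy":0,"wz":6,"hand":0},{"x":-0.15,"y":-0.027,"z":0,"wx":0,"wy":0,"wz":8.8,"hand":0},{"x":-0.2,"y":-0.036,"z":0,"wx":0,"wy":0,"wz":8.8,"hand":0},{"x":-0.25,"y":-0.045,"z":0,"wx":0,"wy":0,"wz":8.8,"hand":0},{"x":-0.31,"y":-0.053,"z":0,"wx":0,"wy":0,"wz":8.8,"hand":0},{"x":-0.31,"y":-0.053,"z":0.05,"wx":0,"wy":0,"wz":8.8,"hand":0},{"x":-0.31,"y":-0.053,"z":0.1,"wx":0,"wy":0,"wz":8.8,"hand":0}])

```text
time: 10.92
tool_pos: [0.5548, -0.3878, 0.1156]
tool_rot: [-3.141, -0.001, 1.607]
contact_force: [-0.1, -0.1, -0.6]
opening: 0.0293
```

```bash
python3 - <<'E'
from h import *
s=monitor.observe(); print(s['tool_pos'],s['tool_rot'][2],s['opening'])
go(.556,-.387,.066,1.61)
save('wrist','w5',None,1.5)
E
```

```text
[ 0.55483345 -0.38784349  0.1156293 ] 1.607088512655471 0.029301141908449287
x y z [0.0007 0.0012 0.0496] w [-0.05 -0.08 -0.17]
```

View pics/w5.png

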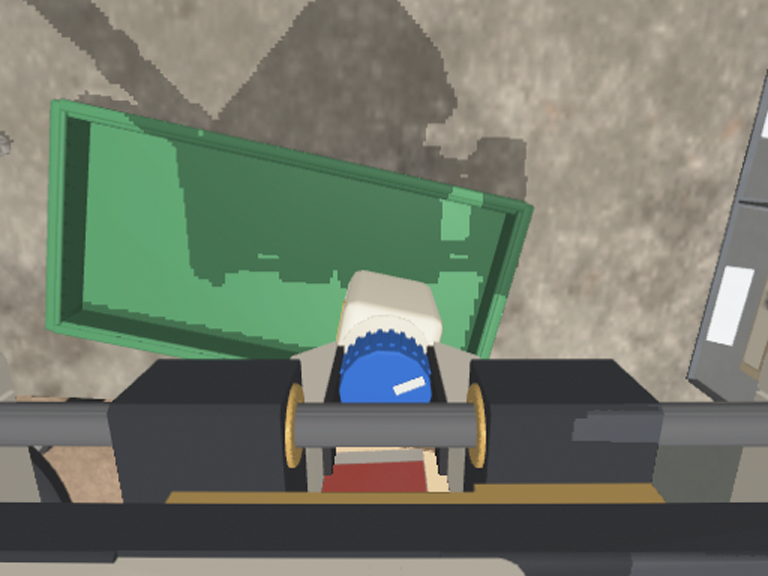

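```bash
python3 - <<'E'
from h import *
a,b,c=[px2w('w5',u/1.5,v/1.5,.026) for u,v in [(52,100),(531,206),(49,328)]]
print(a,b,c); d=(b-a)[:2]; y=np.arctan2(d[1],d[0]); e=np.array([np.cos(y),np.sin(y)]); n=np.array([e[1],-e[0]])
print('yaw',y,'len',np.hypot(*d),'ctr',(a+b)[:2]/2+n*.058, (c-a))
E
```

```text
[ 0.3888 -0.2935  0.026 ] [ 0.6266 -0.3362  0.026 ] [ 0.3688 -0.4121  0.026 ]
yaw -0.17766928884272706 len 0.24160324915033746 ctr [ 0.49744931 -0.37193698] [-0.02   -0.1186  0.    ]
```

The tray pose is confirmed to within 3 mm. I'll lower, release and retreat.

Emit:
move_arm(deltas=[{"x":0.004,"y":0.001,"z":0.02,"wx":0,"wy":0,"wz":4,"hand":0},{"x":0.004,"y":0.001,"z":0.038,"wx":0,"wy":0,"wz":4,"hand":0},{"x":0.004,"y":0.001,"z":0.0485,"wx":0,"wy":0,"wz":4,"hand":0},{"x":0.004,"y":0.001,"z":0.0495,"wx":0,"wy":0,"wz":4,"hand":0},{"x":0.004,"y":0.001,"z":0.0495,"wx":0,"wy":0,"wz":4,"hand":0}])

```text
time: 11.6
tool_pos: [0.5568, -0.3836, 0.0703]
tool_rot: [3.141, 0.001, 1.539]
contact_force: [0.4, 0.4, -0.6]
opening: 0.0292
```

Emit:
move_arm(deltas=[{"x":0,"y":0,"z":0,"wx":0,"wy":0,"wz":0,"hand":0.45},{"x":0,"y":0,"z":0,"wx":0,"wy":0,"wz":0,"hand":0.45},{"x":0,"y":0,"z":0,"wx":0,"wy":0,"wz":0,"hand":0.45},{"x":0,"y":0,"z":-0.03,"wx":0,"wy":0,"wz":0,"hand":0.45},{"x":0,"y":0,"z":-0.08,"wx":0,"wy":0,"wz":0,"hand":0.45},{"x":0,"y":0,"z":-0.12,"wx":0,"wy":0,"wz":0,"hand":0.5}])

```text
time: 12.35
tool_pos: [0.5566, -0.3835, 0.1917]
tool_rot: [3.14, 0.001, 1.539]
contact_force: [1.0, 0.3, 0.0]
opening: 0.0452
```

```bash
python3 - <<'E'
from h import *
go(.539,.0352,.2,2.16)
E
```

```text
x y z [ 0.4179 -0.031  -0.0088] w [  0.05   0.08 -35.59]
```

Emit:
move_arm(deltas=[{"x":0.06,"y":-0.004,"z":-0.009,"wx":0,"wy":0,"wz":-8,"hand":0.5},{"x":0.12,"y":-0.009,"z":-0.009,"wx":0,"wy":0,"wz":-18,"hand":0.5},{"x":0.18,"y":-0.013,"z":-0.009,"wx":0,"wy":0,"wz":-28,"hand":0.5},{"x":0.24,"y":-0.018,"z":-0.009,"wx":0,"wy":0,"wz":-35.5,"hand":0.5},{"x":0.3,"y":-0.022,"z":-0.009,"wx":0,"wy":0,"wz":-35.5,"hand":0.5},{"x":0.36,"y":-0.027,"z":-0.009,"wx":0,"wy":0,"wz":-35.5,"hand":0.5},{"x":0.418,"y":-0.031,"z":-0.009,"wx":0,"wy":0,"wz":-35.5,"hand":0.5},{"x":0.418,"y":-0.031,"z":-0.009,"wx":0,"wy":0,"wz":-35.5,"hand":0.5}])

```text
time: 13.35
tool_pos: [0.5383, 0.0392, 0.1989]
tool_rot: [3.141, -0.0, 2.164]
contact_force: [0.1, -1.2, -0.0]
opening: 0.0462
```

```bash
python3 - <<'E'
from h import *
go(.539,.0352,.069,2.16)
E
```

```text
x y z [-0.0038 -0.0018  0.1299] w [ 0.04 -0.01  0.23]
```

Emit:
move_arm(deltas=[{"x":0,"y":0,"z":0.04,"wx":0,"wy":0,"wz":0,"hand":0.5},{"x":0,"y":0,"z":0.08,"wx":0,"wy":0,"wz":0,"hand":0.5},{"x":0,"y":0,"z":0.11,"wx":0,"wy":0,"wz":0,"hand":0.5},{"x":0,"y":0,"z":0.125,"wx":0,"wy":0,"wz":0,"hand":0.5},{"x":0,"y":0,"z":0.13,"wx":0,"wy":0,"wz":0,"hand":0.5},{"x":0,"y":0,"z":0.13,"wx":0,"wy":0,"wz":0,"hand":0.5}], grip_force=15)

```text
time: 14.1
tool_pos: [0.5394, 0.0352, 0.0692]
tool_rot: [3.141, 0.001, 2.158]
contact_force: [1.2, -0.7, 0.5]
opening: 0.0457
```

```bash
python3 - <<'E'
from h import *
go(.539,.0352,.069,2.16)
E
```

```text
x y z [ 0.0002 -0.0003  0.0002] w [ 0.05  0.05 -0.1 ]
```

Emit:
move_arm(deltas=[{"x":0,"y":0,"z":0,"wx":0,"wy":0,"wz":0,"hand":0},{"x":0,"y":0,"z":0,"wx":0,"wy":0,"wz":0,"hand":0},{"x":0,"y":0,"z":0,"wx":0,"wy":0,"wz":0,"hand":0},{"x":0,"y":0,"z":0,"wx":0,"wy":0,"wz":4,"hand":0},{"x":0,"y":0,"z":0,"wx":0,"wy":0,"wz":9,"hand":0},{"x":0,"y":0,"z":0,"wx":0,"wy":0,"wz":14,"hand":0},{"x":0,"y":0,"z":0,"wx":0,"wy":0,"wz":14,"hand":0}], grip_force=15)

```text
time: 14.98
tool_pos: [0.54, 0.0359, 0.0694]
tool_rot: [3.139, 0.001, 1.915]
contact_force: [2.3, 3.1, 4.5]
opening: 0.0294
```

```bash
python3 - <<'E'
from h import *
s=monitor.observe(); print(s['time'],s['tool_pos'],s['tool_rot'],s['torque'],s['joint_efforts'][5])
E
```

```text
14.975 [0.53995953 0.03586855 0.06936016] [3.13865732e+00 8.80812932e-04 1.91533581e+00] [ 0.5177368  -0.5557457   0.16257398] 0.6223028339445591
```

Emit:
move_arm(deltas=[{"x":0,"y":0,"z":0,"wx":0,"wy":0,"wz":4,"hand":0},{"x":0,"y":0,"z":0,"wx":0,"wy":0,"wz":9,"hand":0},{"x":0,"y":0,"z":0,"wx":0,"wy":0,"wz":9,"hand":0},{"x":0,"y":0,"z":0,"wx":0,"wy":0,"wz":9,"hand":0}])

```text
time: 15.48
tool_pos: [0.5399, 0.0357, 0.0693]
tool_rot: [3.139, 0.0, 1.76]
contact_force: [3.7, 3.1, 5.8]
opening: 0.0295
```

```bash
python3 - <<'E'
from h import *
s=monitor.observe(); print(s['time'],s['tool_pos'],s['tool_rot'],s['torque'],s['joint_efforts'][5])
save('wrist','w6',None,1.5); 
def ctr(f):
  im=np.load('pics/'+f+'.npz')['im'].astype(int); sub=im[200:290,200:310]
  m=(sub.min(2)>150); n,l,st,c=cv2.connectedComponentsWithStats(m.astype(np.uint8)); print([(x.tolist(),y.round(1).tolist()) for x,y in zip(st,c) if 20<x[4]<400])
ctr('w4');ctr('w6')
E
```

```text
15.475 [0.53991007 0.03571893 0.06929328] [3.13872038e+00 3.76503356e-04 1.76032335e+00] [ 0.4840184  -0.65592695  0.1008878 ] 0.10920214466750622
[([0, 0, 10, 36, 299], [3.8, 16.1]), ([103, 0, 7, 35, 139], [107.1, 20.5]), ([62, 51, 21, 12, 119], [72.3, 56.6])]
[([0, 0, 11, 36, 334], [4.3, 16.2]), ([104, 1, 6, 34, 121], [107.3, 21.9]), ([60, 49, 20, 16, 122], [69.5, 56.0])]
```

```bash
cat >> h.py <<'E'
def mark(f,cx,cy,r=14,zz=.09):
    """world angle of the white line; cap centre pixel cx,cy (full-res)"""
    im=np.load('pics/'+f+'.npz')['im'].astype(int); H,W=im.shape[:2]
    Y,X=np.mgrid[:H,:W]; m=(im.min(2)>135)&((X-cx)**2+(Y-cy)**2<r*r)
    n,l,st,c=cv2.connectedComponentsWithStats(m.astype(np.uint8))
    k=1+np.argmax(st[1:,4]); P=np.argwhere(l==k)[:,::-1]
    W_=np.array([px2w(f,u,v,zz)[:2] for u,v in P]); q=W_-W_.mean(0); v=np.linalg.svd(q)[2][0]
    cc=px2w(f,cx,cy,zz)[:2]
    if v@(W_.mean(0)-cc)<0: v=-v
    return np.arctan2(v[1],v[0]).round(3), len(P), W_.mean(0).round(4)
E
python3 - <<'E'
from h import *
print('A',mark('w3',150+340/2.5,112/2.5),'B',mark('w3',150+336/2.5,270/2.5),'C',mark('w3',150+331/2.5,545/2.5))
print('C',mark('w4',257,256,28),'B',mark('w6',257,256,24))
E
```

```text
A (np.float64(0.824), 40, array([0.5393, 0.0954])) B (np.float64(0.976), 37, array([0.5427, 0.0426])) C (np.float64(0.707), 34, array([ 0.5525, -0.0658]))
C (np.float64(0.591), 122, array([ 0.554 , -0.0665])) B (np.float64(0.886), 128, array([0.5441, 0.042 ]))
```

B's cap followed by only 0.09 rad while the tool turned 0.4 rad, so B is tight and also goes to green.

Emit:
move_arm(deltas=[{"x":0,"y":0,"z":0,"wx":0,"wy":0,"wz":-3,"hand":0},{"x":0,"y":0,"z":-0.02,"wx":0,"wy":0,"wz":-3,"hand":0},{"x":0,"y":0,"z":-0.05,"wx":0,"wy":0,"wz":-3,"hand":0},{"x":0,"y":0,"z":-0.09,"wx":0,"wy":0,"wz":-3,"hand":0},{"x":0,"y":0,"z":-0.13,"wx":0,"wy":0,"wz":-3,"hand":0},{"x":0,"y":0,"z":-0.15,"wx":0,"wy":0,"wz":-3,"hand":0},{"x":0,"y":0,"z":-0.15,"wx":0,"wy":0,"wz":-3,"hand":0}], grip_force=30)

```text
time: 16.4
tool_pos: [0.5388, 0.0353, 0.2192]
tool_rot: [3.141, 0.001, 1.812]
contact_force: [-0.2, 0.3, -1.3]
opening: 0.0291
```

```bash
python3 - <<'E'
from h import *
go(.478,-.3695,.215,1.539)
E
```

```text
x y z [-0.3786 -0.1556  0.0043] w [ 0.06  0.04 15.62]
```

Emit:
move_arm(deltas=[{"x":-0.047,"y":-0.0195,"z":0,"wx":0,"wy":0,"wz":4,"hand":0},{"x":-0.1,"y":-0.041,"z":0,"wx":0,"wy":0,"wz":8,"hand":0},{"x":-0.15,"y":-0.062,"z":0,"wx":0,"wy":0,"wz":12,"hand":0},{"x":-0.2,"y":-0.082,"z":0,"wx":0,"wy":0,"wz":15.6,"hand":0},{"x":-0.25,"y":-0.103,"z":0,"wx":0,"wy":0,"wz":15.6,"hand":0},{"x":-0.3,"y":-0.123,"z":0,"wx":0,"wy":0,"wz":15.6,"hand":0},{"x":-0.35,"y":-0.144,"z":0,"wx":0,"wy":0,"wz":15.6,"hand":0},{"x":-0.3786,"y":-0.1556,"z":0.02,"wx":0,"wy":0,"wz":15.6,"hand":0}])

```text
time: 17.4
tool_pos: [0.4759, -0.3718, 0.1972]
tool_rot: [-3.141, 0.0, 1.537]
contact_force: [0.2, 0.1, -0.8]
opening: 0.0292
```

Emit:
move_arm(deltas=[{"x":0,"y":0,"z":0.04,"wx":0,"wy":0,"wz":0,"hand":0},{"x":0,"y":0,"z":0.08,"wx":0,"wy":0,"wz":0,"hand":0},{"x":0,"y":0,"z":0.1,"wx":0,"wy":0,"wz":0,"hand":0},{"x":0,"y":0,"z":0.1,"wx":0,"wy":0,"wz":0,"hand":0}])

```text
time: 17.9
tool_pos: [0.4752, -0.3676, 0.0949]
tool_rot: [-3.136, -0.005, 1.538]
contact_force: [0.5, 0.8, -0.9]
opening: 0.0294
```

```bash
python3 - <<'E'
from h import *
print(monitor.observe()['opening'],monitor.observe()['tool_pos']);go(.478,-.3695,.065,1.539)
E
```

```text
0.02936078086654831 [ 0.47515667 -0.36756535  0.09494779]
x y z [-0.002   0.0031  0.0299] w [-0.32 -0.29 -0.05]
```

Emit:
move_arm(deltas=[{"x":0,"y":0,"z":0.016,"wx":0,"wy":0,"wz":0,"hand":0},{"x":0,"y":0,"z":0.026,"wx":0,"wy":0,"wz":0,"hand":0},{"x":0,"y":0,"z":0.0295,"wx":0,"wy":0,"wz":0,"hand":0},{"x":0,"y":0,"z":0.0295,"wx":0,"wy":0,"wz":0,"hand":0},{"x":0,"y":0,"z":0.0295,"wx":0,"wy":0,"wz":0,"hand":0}])

```text
time: 18.52
tool_pos: [0.4774, -0.3694, 0.0695]
tool_rot: [3.141, 0.001, 1.537]
contact_force: [0.3, -0.6, -0.7]
opening: 0.0291
```

Emit:
move_arm(deltas=[{"x":0,"y":0,"z":0,"wx":0,"wy":0,"wz":0,"hand":0.45},{"x":0,"y":0,"z":0,"wx":0,"wy":0,"wz":0,"hand":0.45},{"x":0,"y":0,"z":0,"wx":0,"wy":0,"wz":0,"hand":0.45},{"x":0,"y":0,"z":-0.03,"wx":0,"wy":0,"wz":0,"hand":0.45},{"x":0,"y":0,"z":-0.08,"wx":0,"wy":0,"wz":0,"hand":0.45},{"x":0,"y":0,"z":-0.13,"wx":0,"wy":0,"wz":0,"hand":0.5}])

```text
time: 19.27
tool_pos: [0.4769, -0.369, 0.2003]
tool_rot: [-3.141, -0.0, 1.537]
contact_force: [1.8, -0.2, -0.0]
opening: 0.0451
```

```bash
python3 - <<'E'
from h import *
go(.5354,.0895,.21,2.16)
E
```

```text
x y z [ 0.4602  0.043  -0.0095] w [-2.000e-02 -2.000e-02 -3.569e+01]
```

Emit:
move_arm(deltas=[{"x":0.06,"y":0.006,"z":-0.0095,"wx":0,"wy":0,"wz":-8,"hand":0.5},{"x":0.12,"y":0.011,"z":-0.0095,"wx":0,"wy":0,"wz":-18,"hand":0.5},{"x":0.18,"y":0.017,"z":-0.0095,"wx":0,"wy":0,"wz":-28,"hand":0.5},{"x":0.24,"y":0.022,"z":-0.0095,"wx":0,"wy":0,"wz":-35.7,"hand":0.5},{"x":0.3,"y":0.028,"z":-0.0095,"wx":0,"wy":0,"wz":-35.7,"hand":0.5},{"x":0.36,"y":0.034,"z":-0.0095,"wx":0,"wy":0,"wz":-35.7,"hand":0.5},{"x":0.42,"y":0.039,"z":-0.0095,"wx":0,"wy":0,"wz":-35.7,"hand":0.5},{"x":0.46,"y":0.043,"z":-0.0095,"wx":0,"wy":0,"wz":-35.7,"hand":0.5}])

```text
time: 20.27
tool_pos: [0.5354, 0.0918, 0.2087]
tool_rot: [3.141, 0.0, 2.162]
contact_force: [0.2, -1.5, 0.3]
opening: 0.046
```

Emit:
move_arm(deltas=[{"x":0,"y":0,"z":0.0,"wx":0,"wy":0,"wz":0,"hand":0.5},{"x":0,"y":0,"z":0.04,"wx":0,"wy":0,"wz":0,"hand":0.5},{"x":0,"y":0,"z":0.08,"wx":0,"wy":0,"wz":0,"hand":0.5},{"x":0,"y":0,"z":0.1,"wx":0,"wy":0,"wz":0,"hand":0.5},{"x":0,"y":0,"z":0.1,"wx":0,"wy":0,"wz":0,"hand":0.5}], grip_force=15)

```text
time: 20.9
tool_pos: [0.5345, 0.0879, 0.1072]
tool_rot: [-3.138, -0.001, 2.159]
contact_force: [-0.6, -0.1, -0.6]
opening: 0.0458
```

```bash
python3 - <<'E'
from h import *
go(.5354,.0895,.069,2.16)
E
```

```text
x y z [0.0008 0.0017 0.0382] w [-0.18 -0.09 -0.05]
```

Emit:
move_arm(deltas=[{"x":0,"y":0.001,"z":0.025,"wx":0,"wy":0,"wz":0,"hand":0.5},{"x":0,"y":0.001,"z":0.039,"wx":0,"wy":0,"wz":0,"hand":0.5},{"x":0,"y":0.001,"z":0.039,"wx":0,"wy":0,"wz":0,"hand":0},{"x":0,"y":0.001,"z":0.039,"wx":0,"wy":0,"wz":0,"hand":0},{"x":0,"y":0.001,"z":0.039,"wx":0,"wy":0,"wz":0,"hand":0},{"x":0,"y":0.001,"z":0.039,"wx":0,"wy":0,"wz":4,"hand":0},{"x":0,"y":0.001,"z":0.039,"wx":0,"wy":0,"wz":9,"hand":0},{"x":0,"y":0.001,"z":0.039,"wx":0,"wy":0,"wz":14,"hand":0}], grip_force=15)

```text
time: 21.9
tool_pos: [0.5368, 0.0898, 0.0703]
tool_rot: [3.14, 0.001, 1.913]
contact_force: [-0.5, 0.4, 1.0]
opening: 0.0295
```

Emit:
move_arm(deltas=[{"x":0,"y":0,"z":0,"wx":0,"wy":0,"wz":0,"hand":0},{"x":0,"y":0,"z":0,"wx":0,"wy":0,"wz":4,"hand":0},{"x":0,"y":0,"z":0,"wx":0,"wy":0,"wz":9,"hand":0},{"x":0,"y":0,"z":0,"wx":0,"wy":0,"wz":9,"hand":0}])

```text
time: 22.4
tool_pos: [0.5368, 0.0897, 0.0702]
tool_rot: [3.14, 0.0, 1.761]
contact_force: [-1.0, -0.4, 5.8]
opening: 0.0295
```

```bash
python3 - <<'E'
from h import *
s=monitor.observe(); print(s['time'],s['tool_pos'],s['tool_rot'],s['torque'],s['joint_efforts'][5],s['opening'])
save('wrist','w7',None,1.5); print(mark('w7',257,256,24))
E
```

```text
22.4 [0.5368055  0.08971876 0.07023907] [3.14024147e+00 3.38781921e-04 1.76110375e+00] [0.02882793 0.03639911 0.00787634] 0.44784153811633587 0.02951294957684784
(np.float64(0.427), 106, array([0.5426, 0.0935]))
```

A's mark followed fully (0.40 rad), so A is loose. I'll screw it on until it stops.

Emit:
move_arm(deltas=[{"x":0,"y":0,"z":0,"wx":0,"wy":0,"wz":7,"hand":0},{"x":0,"y":0,"z":0,"wx":0,"wy":0,"wz":14,"hand":0},{"x":0,"y":0,"z":0,"wx":0,"wy":0,"wz":21,"hand":0},{"x":0,"y":0,"z":0,"wx":0,"wy":0,"wz":28,"hand":0},{"x":0,"y":0,"z":0,"wx":0,"wy":0,"wz":35,"hand":0},{"x":0,"y":0,"z":0,"wx":0,"wy":0,"wz":42,"hand":0},{"x":0,"y":0,"z":0,"wx":0,"wy":0,"wz":49,"hand":0},{"x":0,"y":0,"z":0,"wx":0,"wy":0,"wz":55,"hand":0}])

```text
time: 23.45
tool_pos: [0.5362, 0.0897, 0.0695]
tool_rot: [-3.142, 0.0, 0.799]
contact_force: [-0.5, -0.8, 1.5]
opening: 0.0295
```

```bash
python3 - <<'E'
from h import *
s=monitor.observe(); print(s['time'],s['tool_pos'],s['tool_rot'],s['torque'],s['joint_efforts'][5],s['opening'])
save('wrist','w8',None,1.5); print(mark('w8',257,256,24))
E
```

```text
23.45 [0.53622714 0.0897233  0.06945372] [-3.14158601e+00  3.88560866e-04  7.99308799e-01] [-0.12150694  0.25472689  0.22695667] -0.7437309622764587 0.029531219367431756
(np.float64(-0.019), 127, array([0.5434, 0.0904]))
```

View pics/w8.png

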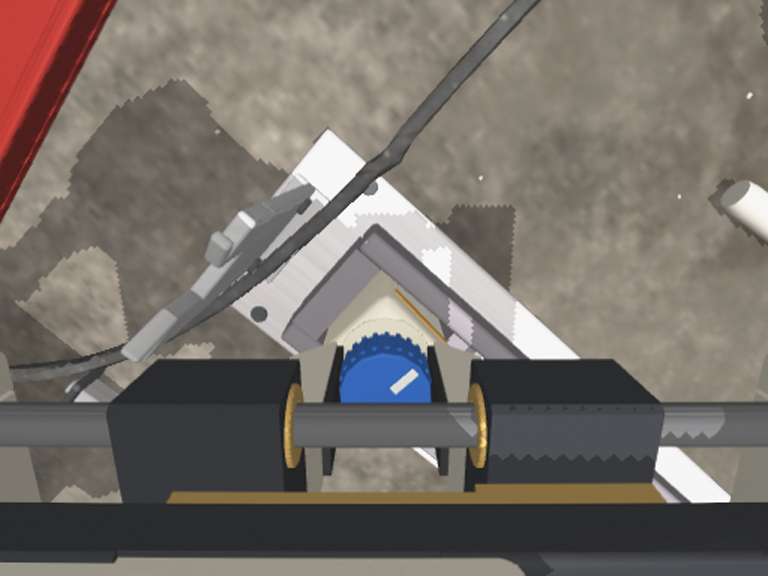

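The cap turned 0.84 rad in total, then the grip slipped at the stop, so it is shut. Next it goes to the red tray.

Emit:
move_arm(deltas=[{"x":0,"y":0,"z":0,"wx":0,"wy":0,"wz":0,"hand":0},{"x":0,"y":0,"z":-0.02,"wx":0,"wy":0,"wz":0,"hand":0},{"x":0,"y":0,"z":-0.05,"wx":0,"wy":0,"wz":0,"hand":0},{"x":0,"y":0,"z":-0.09,"wx":0,"wy":0,"wz":0,"hand":0},{"x":0,"y":0,"z":-0.13,"wx":0,"wy":0,"wz":0,"hand":0},{"x":0,"y":0,"z":-0.15,"wx":0,"wy":0,"wz":0,"hand":0},{"x":0,"y":0,"z":-0.15,"wx":0,"wy":0,"wz":0,"hand":0}], grip_force=30)

```text
time: 24.38
tool_pos: [0.5371, 0.0897, 0.2207]
tool_rot: [3.139, -0.002, 0.801]
contact_force: [-0.0, -0.2, -1.2]
opening: 0.0291
```

```bash
python3 - <<'E'
from h import *
c=[px2w('top0',u/1.5,v/1.5,.026)[:2] for u,v in [(197,297),(248,290),(259,393),(207,401)]]; print(np.mean(c,0))
go(.487,.311,.215,.98)
E
```

```text
[0.486525 0.31145 ]
x y z [ 0.1241 -0.1899  0.0056] w [  0.14  -0.12 -10.23]
```

Emit:
move_arm(deltas=[{"x":0.025,"y":-0.038,"z":0,"wx":0,"wy":0,"wz":-2,"hand":0},{"x":0.05,"y":-0.076,"z":0,"wx":0,"wy":0,"wz":-4,"hand":0},{"x":0.075,"y":-0.114,"z":0,"wx":0,"wy":0,"wz":-6,"hand":0},{"x":0.1,"y":-0.152,"z":0,"wx":0,"wy":0,"wz":-8,"hand":0},{"x":0.124,"y":-0.19,"z":0,"wx":0,"wy":0,"wz":-10.2,"hand":0},{"x":0.124,"y":-0.19,"z":0.04,"wx":0,"wy":0,"wz":-10.2,"hand":0},{"x":0.124,"y":-0.19,"z":0.08,"wx":0,"wy":0,"wz":-10.2,"hand":0},{"x":0.124,"y":-0.19,"z":0.1,"wx":0,"wy":0,"wz":-10.2,"hand":0}])

```text
time: 25.38
tool_pos: [0.4845, 0.3103, 0.1152]
tool_rot: [-3.138, 0.006, 0.979]
contact_force: [-0.7, -0.8, -1.4]
opening: 0.0289
```

Emit:
move_arm(deltas=[{"x":0,"y":0,"z":0,"wx":0,"wy":0,"wz":0,"hand":0},{"x":0,"y":0,"z":0,"wx":0,"wy":0,"wz":0,"hand":0}])

```text
time: 25.62
tool_pos: [0.4869, 0.3111, 0.1197]
tool_rot: [3.141, -0.0, 0.978]
contact_force: [-0.7, 0.1, -0.3]
opening: 0.0291
```

```bash
python3 - <<'E'
from h import *
print(monitor.observe()['opening'],monitor.observe()['tool_pos']);go(.487,.311,.0655,.98)
save('wrist','w9',None,1.5); print(mark('w9',257,256,24))
E
```

```text
0.029109361124643917 [0.48694682 0.31114582 0.119657  ]
x y z [-0.0001  0.0001  0.0542] w [ 0.01 -0.01 -0.14]
(np.float64(0.163), 121, array([0.4816, 0.2909]))
```

View pics/w9.png

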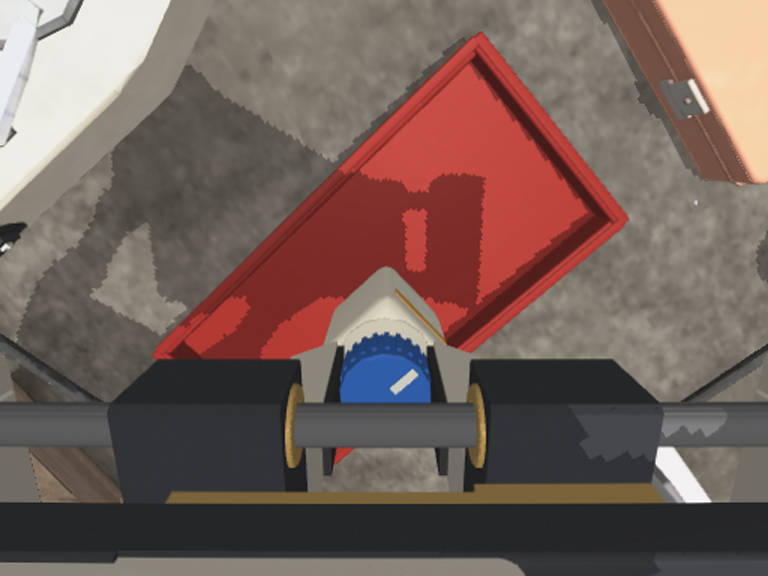

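The bottle hangs upright over the middle of the red tray, its sides lined up with the tray walls. I'll lower it and release.

Emit:
move_arm(deltas=[{"x":0,"y":0,"z":0.025,"wx":0,"wy":0,"wz":0,"hand":0},{"x":0,"y":0,"z":0.043,"wx":0,"wy":0,"wz":0,"hand":0},{"x":0,"y":0,"z":0.052,"wx":0,"wy":0,"wz":0,"hand":0},{"x":0,"y":0,"z":0.0535,"wx":0,"wy":0,"wz":0,"hand":0},{"x":0,"y":0,"z":0.0535,"wx":0,"wy":0,"wz":0,"hand":0}])

```text
time: 26.3
tool_pos: [0.4872, 0.3113, 0.0668]
tool_rot: [3.141, -0.001, 0.977]
contact_force: [0.4, 0.1, -0.2]
opening: 0.0292
```

Emit:
move_arm(deltas=[{"x":0,"y":0,"z":0,"wx":0,"wy":0,"wz":0,"hand":0.45},{"x":0,"y":0,"z":0,"wx":0,"wy":0,"wz":0,"hand":0.45},{"x":0,"y":0,"z":0,"wx":0,"wy":0,"wz":0,"hand":0.45},{"x":0,"y":0,"z":-0.03,"wx":0,"wy":0,"wz":0,"hand":0.45},{"x":0,"y":0,"z":-0.08,"wx":0,"wy":0,"wz":0,"hand":0.45},{"x":0,"y":0,"z":-0.13,"wx":0,"wy":0,"wz":0,"hand":0.5}])

```text
time: 27.05
tool_pos: [0.4865, 0.311, 0.1973]
tool_rot: [-3.141, 0.0, 0.977]
contact_force: [0.6, 0.7, 1.1]
opening: 0.0451
```

```bash
python3 - <<'E'
from h import *
s=monitor.observe();print(s['time'],s['qpos'])
go(.414,-.06,.25,1.64)
E
```

```text
27.05 [ 4.36062859e-01  4.61646102e-01  1.42098100e+00 -9.02347546e-05
  1.25948906e+00  1.03005590e+00]
x y z [-0.348   0.1475 -0.0525] w [-2.0e-02  2.0e-02 -3.8e+01]
```

Emit:
move_arm(deltas=[{"x":-0.05,"y":0.021,"z":-0.02,"wx":0,"wy":0,"wz":-8,"hand":0.5},{"x":-0.1,"y":0.042,"z":-0.04,"wx":0,"wy":0,"wz":-16,"hand":0.5},{"x":-0.15,"y":0.064,"z":-0.052,"wx":0,"wy":0,"wz":-24,"hand":0.5},{"x":-0.2,"y":0.085,"z":-0.052,"wx":0,"wy":0,"wz":-32,"hand":0.5},{"x":-0.25,"y":0.106,"z":-0.052,"wx":0,"wy":0,"wz":-38,"hand":0.5},{"x":-0.3,"y":0.127,"z":-0.052,"wx":0,"wy":0,"wz":-38,"hand":0.5},{"x":-0.348,"y":0.1475,"z":-0.052,"wx":0,"wy":0,"wz":-38,"hand":0.5},{"x":-0.348,"y":0.1475,"z":-0.052,"wx":0,"wy":0,"wz":-38,"hand":0.5}])

```text
time: 28.05
tool_pos: [0.4137, -0.0626, 0.2482]
tool_rot: [3.141, 0.001, 1.635]
contact_force: [-0.5, 0.4, 0.1]
opening: 0.0459
```

```bash
python3 - <<'E'
from h import *
save('wrist','w10'); save('top','top1')
a=cv2.imread('pics/w10.png');b=cv2.imread('pics/top1.png')[150:290,100:400]
b=cv2.resize(b,None,fx=2,fy=2)
o=np.zeros((384,512+0,3),np.uint8);cv2.imwrite('pics/c1.png',np.vstack([np.hstack([a,np.zeros((384,88,3),np.uint8)])[:310],b[:280]]))
s=monitor.observe();print(s['tool_pos'],s['tool_rot'])
E
```

```text
[ 0.41417648 -0.05988724  0.24812137] [ 3.14122442e+00 -3.21007895e-04  1.63834076e+00]
```

View pics/c1.png

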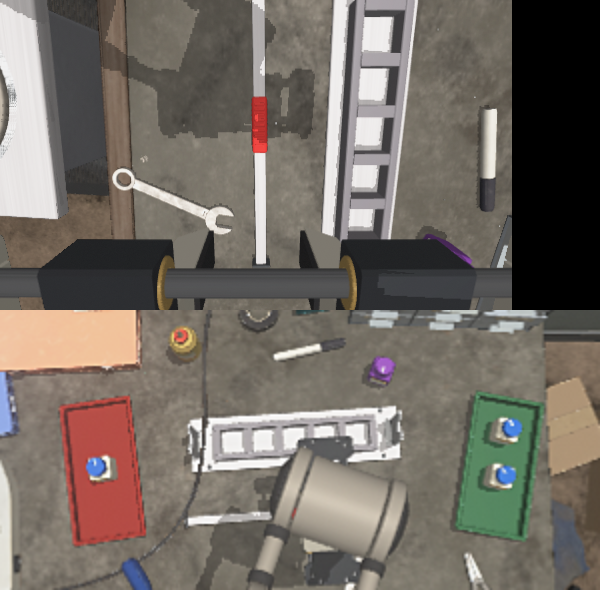

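Three bottles stand upright in the trays, one red and two green, and the rack is empty. The bar lies with its red grip at (259.5,125) in the wrist picture.

```bash
python3 - <<'E'
from h import *
im=np.load('pics/w10.npz')['im'].astype(int)
m=(im[:,:,2]>130)&(im[:,:,1]<80)&(im[:,:,0]<80); m[200:]=0; m[:,:200]=0;m[:,320:]=0
P=np.argwhere(m); print(len(P),P.mean(0)[::-1],P.min(0),P.max(0))
c=px2w('w10',*(P.mean(0)[::-1]),.019); print(c)
e=[]
for r in (30,60,160,180,200,220,240):
    row=im[r,235:285].min(1); k=np.where(row>150)[0]; 
    if len(k): w=px2w('w10',235+k.mean(),r,.019);e.append(w[:2]); print(r,235+k.min(),235+k.max(),w)
e=np.array(e);p=np.polyfit(e[:,1],e[:,0],1);print('yaw',-np.arctan(p[0]),'x at c.y',np.polyval(p,c[1]))
E
```

```text
819 [259.15262515 124.04884005] [ 97 252] [152 267]
[ 0.4127 -0.0138  0.019 ]
30 253 263 [0.4048 0.0871 0.019 ]
60 254 264 [0.4079 0.0566 0.019 ]
160 255 265 [ 0.4165 -0.0566  0.019 ]
180 255 265 [ 0.4182 -0.0817  0.019 ]
200 255 265 [ 0.4199 -0.1076  0.019 ]
220 255 265 [ 0.4217 -0.1345  0.019 ]
240 256 265 [ 0.4242 -0.1625  0.019 ]
yaw 0.0756724314124648 x at c.y 0.41289395913255106
```

The bar hasn't moved from where I released it. I'll re-grasp at the same TCP pose, (0.414, -0.0146, 0.0046).

```bash
python3 - <<'E'
from h import *
go(.4138,-.0146,.0050,1.6405)
E
```

```text
x y z [0.0451 0.0026 0.2431] w [ 0.02 -0.02 -0.12]
```

Emit:
move_arm(deltas=[{"x":0.0451,"y":0.0026,"z":0.05,"wx":0,"wy":0,"wz":-0.1,"hand":0.5},{"x":0.0451,"y":0.0026,"z":0.1,"wx":0,"wy":0,"wz":-0.1,"hand":0.5},{"x":0.0451,"y":0.0026,"z":0.15,"wx":0,"wy":0,"wz":-0.1,"hand":0.5},{"x":0.0451,"y":0.0026,"z":0.19,"wx":0,"wy":0,"wz":-0.1,"hand":0.5},{"x":0.0451,"y":0.0026,"z":0.22,"wx":0,"wy":0,"wz":-0.1,"hand":0.5},{"x":0.0451,"y":0.0026,"z":0.228,"wx":0,"wy":0,"wz":-0.1,"hand":0.5},{"x":0.0451,"y":0.0026,"z":0.228,"wx":0,"wy":0,"wz":-0.1,"hand":0.5}])

```text
time: 29.02
tool_pos: [0.4139, -0.0139, 0.0202]
tool_rot: [-3.141, -0.0, 1.643]
contact_force: [0.3, -0.2, -0.3]
opening: 0.0458
```

```bash
python3 - <<'E'
from h import *
go(.4138,-.0146,.0050,1.6405)
E
```

```text
x y z [-0.0007 -0.0002  0.0152] w [-0.01 -0.    0.16]
```

Emit:
move_arm(deltas=[{"x":0,"y":0,"z":0.01,"wx":0,"wy":0,"wz":0,"hand":0.5},{"x":0,"y":0,"z":0.015,"wx":0,"wy":0,"wz":0,"hand":0.5},{"x":0,"y":0,"z":0.015,"wx":0,"wy":0,"wz":0,"hand":0.5},{"x":0,"y":0,"z":0.015,"wx":0,"wy":0,"wz":0,"hand":0},{"x":0,"y":0,"z":0.015,"wx":0,"wy":0,"wz":0,"hand":0},{"x":0,"y":0,"z":0.015,"wx":0,"wy":0,"wz":0,"hand":0},{"x":0,"y":0,"z":0.015,"wx":0,"wy":0,"wz":0,"hand":0}], grip_force=40)

```text
time: 29.9
tool_pos: [0.4138, -0.0147, 0.0051]
tool_rot: [3.141, 0.0, 1.642]
contact_force: [0.0, 0.3, 1.8]
opening: 0.0178
```

Emit:
move_arm(deltas=[{"x":0,"y":0,"z":-0.03,"wx":0,"wy":0,"wz":0,"hand":0},{"x":0,"y":0,"z":-0.07,"wx":0,"wy":0,"wz":0,"hand":0},{"x":0,"y":0,"z":-0.11,"wx":0,"wy":0,"wz":0,"hand":0},{"x":0,"y":0,"z":-0.15,"wx":0,"wy":0,"wz":0,"hand":0},{"x":0,"y":0,"z":-0.165,"wx":0,"wy":0,"wz":0,"hand":0},{"x":0,"y":0,"z":-0.165,"wx":0,"wy":0,"wz":0,"hand":0},{"x":0,"y":0,"z":-0.165,"wx":0,"wy":0,"wz":0,"hand":0}])

```text
time: 30.78
tool_pos: [0.4129, -0.0145, 0.169]
tool_rot: [-3.14, -0.001, 1.642]
contact_force: [-0.5, 0.3, -1.9]
opening: 0.0178
```

```bash
python3 - <<'E'
from h import *
go(.5443,-.0193,.17,1.6395)
E
```

```text
x y z [-0.0141  0.1307 -0.0012] w [-0.11 -0.03  0.13]
```

Emit:
move_arm(deltas=[{"x":-0.004,"y":0.035,"z":-0.002,"wx":0,"wy":0,"wz":0,"hand":0},{"x":-0.008,"y":0.07,"z":-0.002,"wx":0,"wy":0,"wz":0,"hand":0},{"x":-0.012,"y":0.1,"z":-0.002,"wx":0,"wy":0,"wz":0.1,"hand":0},{"x":-0.014,"y":0.12,"z":-0.002,"wx":0,"wy":0,"wz":0.1,"hand":0},{"x":-0.014,"y":0.1305,"z":-0.002,"wx":0,"wy":0,"wz":0.1,"hand":0},{"x":-0.014,"y":0.1305,"z":-0.002,"wx":0,"wy":0,"wz":0.1,"hand":0},{"x":-0.014,"y":0.1305,"z":-0.002,"wx":0,"wy":0,"wz":0.1,"hand":0}])

```text
time: 31.65
tool_pos: [0.5439, -0.0193, 0.1716]
tool_rot: [-3.14, -0.0, 1.64]
contact_force: [0.8, -0.1, -1.5]
opening: 0.0179
```

```bash
python3 - <<'E'
from h import *
s=monitor.observe(); print(s['tool_pos'],s['tool_rot'],s['opening'])
go(.5448,-.0193,.12,1.6395)
save('wrist','w11',None,1.5)
E
```

```text
[ 0.54391539 -0.01925178  0.17160009] [-3.14020521e+00 -2.14643013e-04  1.64021585e+00] 0.01790994505367802
x y z [-0.0001  0.001   0.0516] w [-0.08 -0.01  0.04]
```

View pics/w11.png

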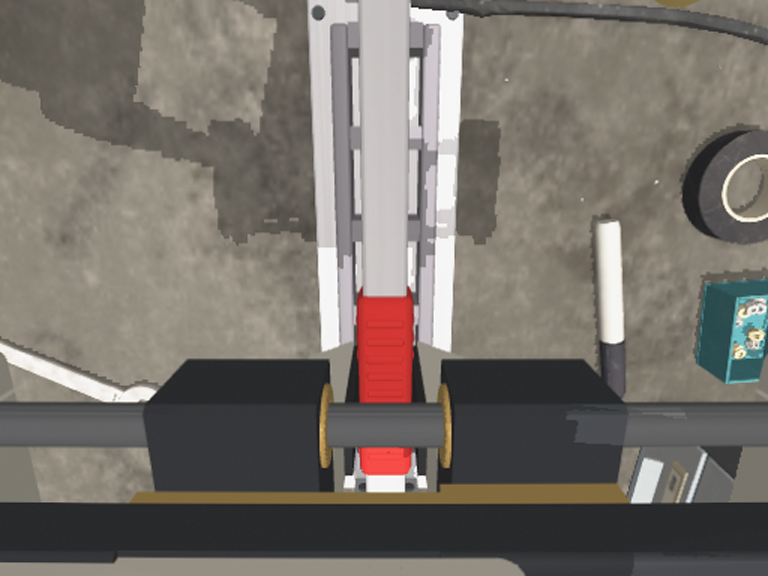

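The held bar (columns 361 to 408) runs parallel and centred over the rack channel, and the grip is square in the fingers. I'll lower it into the slots.

Emit:
move_arm(deltas=[{"x":0,"y":0.0005,"z":0.02,"wx":0,"wy":0,"wz":0,"hand":0},{"x":0,"y":0.0005,"z":0.035,"wx":0,"wy":0,"wz":0,"hand":0},{"x":0,"y":0.0005,"z":0.045,"wx":0,"wy":0,"wz":0,"hand":0},{"x":0,"y":0.0005,"z":0.054,"wx":0,"wy":0,"wz":0,"hand":0},{"x":0,"y":0.0005,"z":0.062,"wx":0,"wy":0,"wz":0,"hand":0},{"x":0,"y":0.0005,"z":0.062,"wx":0,"wy":0,"wz":0,"hand":0}])

```text
time: 32.45
tool_pos: [0.545, -0.0193, 0.1094]
tool_rot: [-3.141, -0.0, 1.64]
contact_force: [0.4, 0.8, -1.8]
opening: 0.0176
```

Emit:
move_arm(deltas=[{"x":0,"y":0,"z":0.006,"wx":0,"wy":0,"wz":0,"hand":0},{"x":0,"y":0,"z":0.011,"wx":0,"wy":0,"wz":0,"hand":0},{"x":0,"y":0,"z":0.013,"wx":0,"wy":0,"wz":0,"hand":0},{"x":0,"y":0,"z":0.013,"wx":0,"wy":0,"wz":0,"hand":0}])

```text
time: 32.95
tool_pos: [0.5455, -0.0194, 0.0969]
tool_rot: [3.141, 0.0, 1.64]
contact_force: [-0.3, 0.2, -2.1]
opening: 0.0175
```

Emit:
move_arm(deltas=[{"x":0,"y":0,"z":0.0015,"wx":0,"wy":0,"wz":0,"hand":0},{"x":0,"y":0,"z":0.0015,"wx":0,"wy":0,"wz":0,"hand":0},{"x":0,"y":0,"z":0.0015,"wx":0,"wy":0,"wz":0,"hand":0.5},{"x":0,"y":0,"z":0.0015,"wx":0,"wy":0,"wz":0,"hand":0.5},{"x":0,"y":0,"z":0.0015,"wx":0,"wy":0,"wz":0,"hand":0.5},{"x":0,"y":0,"z":-0.04,"wx":0,"wy":0,"wz":0,"hand":0.5},{"x":0,"y":0,"z":-0.09,"wx":0,"wy":0,"wz":0,"hand":0.5},{"x":0,"y":0,"z":-0.14,"wx":0,"wy":0,"wz":0,"hand":0.5}])

```text
time: 33.95
tool_pos: [0.5451, -0.0193, 0.2386]
tool_rot: [-3.142, 0.0, 1.64]
contact_force: [0.5, 0.3, 0.3]
opening: 0.0458
```

Emit:
move_arm(deltas=[{"x":-0.06,"y":-0.03,"z":-0.03,"wx":0,"wy":0,"wz":0,"hand":0.5},{"x":-0.12,"y":-0.06,"z":-0.05,"wx":0,"wy":0,"wz":0,"hand":0.5},{"x":-0.18,"y":-0.1,"z":-0.06,"wx":0,"wy":0,"wz":0,"hand":0.5},{"x":-0.24,"y":-0.14,"z":-0.06,"wx":0,"wy":0,"wz":0,"hand":0.5},{"x":-0.29,"y":-0.18,"z":-0.06,"wx":0,"wy":0,"wz":0,"hand":0.5},{"x":-0.3,"y":-0.2,"z":-0.06,"wx":0,"wy":0,"wz":0,"hand":0.5},{"x":-0.3,"y":-0.2,"z":-0.06,"wx":0,"wy":0,"wz":0,"hand":0.5},{"x":-0.3,"y":-0.2,"z":-0.06,"wx":0,"wy":0,"wz":0,"hand":0.5}])

```text
time: 34.95
tool_pos: [0.3667, -0.3322, 0.2971]
tool_rot: [3.141, -0.0, 1.639]
contact_force: [0.4, 0.2, 0.0]
opening: 0.0459
```

```bash
python3 - <<'E'
from h import *
save('top','top2'); save('scene','scene2')
a=np.load('pics/top2.npz')['im']; b=np.load('pics/scene2.npz')['im']
f=lambda i,s:cv2.resize(i,None,fx=s,fy=s,interpolation=cv2.INTER_CUBIC)
A=f(a[185:245,180:320],5.6)[:,:784]; B=f(b[170:330,120:380],1.6); C=f(a[180:280,100:400],1.2)
o=np.zeros((A.shape[0]+256,784,3),np.uint8);o[:A.shape[0]]=A;o[A.shape[0]:A.shape[0]+256,:416]=B;o[A.shape[0]:A.shape[0]+120,420:780]=C
cv2.imwrite('pics/c2.png',o); s=monitor.observe(); print(s['time'],s['tool_pos'])
E
```

```text
35.05 [ 0.36742839 -0.3314521   0.29710644]
```

View pics/c2.png

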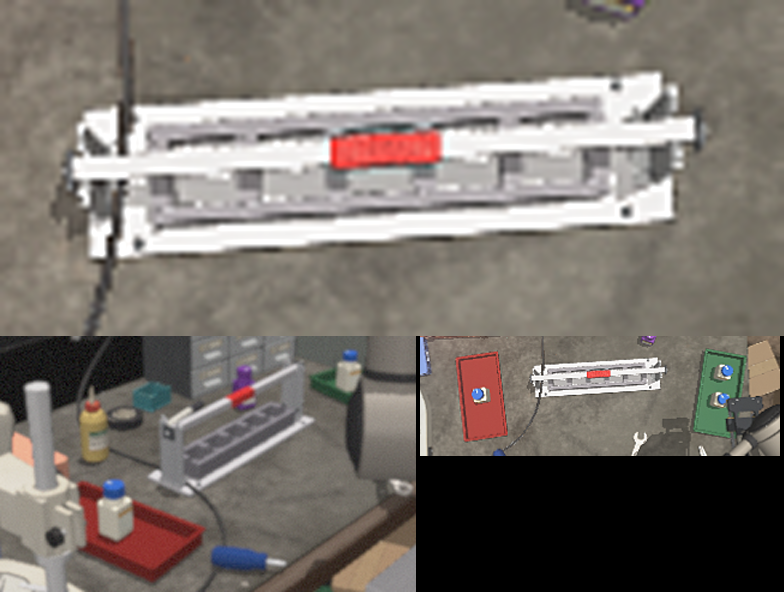

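The composite shows the bar in both brackets, with ends at (72,168) and (697,130) against (70,163) and (697,126) originally. The oil bottle, marker and purple look-alike haven't moved, and the bottles are upright. I'll do a quick numeric check of the bar's height in the scene view, then hand in.

```bash
python3 - <<'E'
from h import *
for f,box in (('scene0',(170,240,240,300)),('scene2',(170,240,240,300)),('top0',(200,220,230,270)),('top2',(200,220,230,270))):
    im=np.load('pics/'+f+'.npz')['im'].astype(int); r0,r1,c0,c1=box
    s=im[r0:r1,c0:c1]; P=np.argwhere((s[:,:,2]>120)&(s[:,:,1]<90)&(s[:,:,0]<90)); print(f,len(P),(P.mean(0)[::-1]+[c0,r0]).round(2))
print(w2px('scene0',(.544,-.019,.102)),w2px('scene0',(.5424,-.019,.102)),w2px('scene0',(.5424,-.019,.106)))
E
```

```text
scene0 116 [269.08 206.84]
scene2 113 [270.35 207.18]
top0 87 [248.02 210.49]
top2 76 [247.78 211.29]
[268.8 208.1] [269.2 208.2] [269.2 206.9]
```

```bash
python3 - <<'E'
from h import *
print(robot.hand_in())
E
```

```text
the job is handed in; nothing more can be done
None
```

The job is done and handed in at about 35 s of the 208 s allowed; no verdict was reported.

- **Bar out:** I lifted the retaining bar from its brackets and laid it on the bench in front of the rack. It was still there when I went back for it.
- **Bottles:** Three were present.

| Pocket (rack y) | Cap turn for a 0.4 rad test twist | Finding | Placed in |
|---|---|---|---|
| -54 mm | about 0.12 rad | tight; moved only by the pocket play | green tray |
| +54 mm | about 0.09 rad | tight; moved only by the pocket play | green tray |
| +108 mm | full 0.40 rad | loose; screwed down 0.84 rad in all until the fingers slipped at the stop | red tray |

- **Placing:** The two green-tray bottles were let go about 4 mm higher than planned. The later pictures show all three bottles upright in their trays.
- **Bar back:** The bar is home in both brackets. In the last pictures its grip is within about 2 mm of where it started, with no rise in height.
- **Bystanders:** The oil bottle, marker and purple look-alike look unmoved. The arm finished clear of everything.

I did not take a separate picture of the red-tray cap's mark after release. I am relying on the slip at the stop and on the mark seen while it was held over the tray. No check failed.

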